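# Uncover and load the forming dies

### The job

Get the forming dies ready for pressing: take every saddle cover off its die block and hang it astride the horizontal bar of the rail, side by side and hanging freely, and set every blank flat and fully home in the die cavity that matches its outline and size. Leave the tape roll, the cup and the pliers where they are.

Things in the scene. Friction and masses are not known exactly. Their poses are not given: they have to be found in the camera images.
- blank_large_round: loose aluminium blank (round disc, 62 mm diameter, 24 mm thick, about 0.13 to 0.25 kg), lying flat on the bench. Origin: centre of its underside, z up. Any blank may be absent.
- blank_small_round: loose aluminium blank (round disc, 46 mm diameter, 24 mm thick, about 0.13 to 0.25 kg), lying flat on the bench. Origin: centre of its underside, z up. Any blank may be absent.
- blank_square: loose aluminium blank (square plate, 56 x 56 mm, 24 mm thick, about 0.13 to 0.25 kg), lying flat on the bench. Origin: centre of its underside, z up. Any blank may be absent.
- blank_oblong: loose aluminium blank (oblong plate, 38 mm along its x and 62 mm along its y, 24 mm thick, about 0.13 to 0.25 kg), lying flat on the bench. Origin: centre of its underside, z up. Any blank may be absent.
- die_large_round_mouth (a point): centre of the cavity mouth, level with the top face (z = 0.032), of a fixed dark steel die block 96 x 96 x 32 mm; z up, x and y along the block's sides. Cavity round, 65 mm diameter, 9 mm deep, with a 2 mm lead-in chamfer; a seated blank stands 15 mm proud.
- die_small_round_mouth (a point): centre of the cavity mouth, level with the top face (z = 0.032), of a fixed dark steel die block 96 x 96 x 32 mm; z up, x and y along the block's sides. Cavity round, 49 mm diameter, 9 mm deep, with a 2 mm lead-in chamfer; a seated blank stands 15 mm proud.
- die_square_mouth (a point): centre of the cavity mouth, level with the top face (z = 0.032), of a fixed dark steel die block 96 x 96 x 32 mm; z up, x and y along the block's sides. Cavity square, 59 x 59 mm, sides along the point's x and y, 9 mm deep, with a 2 mm lead-in chamfer; a seated blank stands 15 mm proud.
- die_oblong_mouth (a point): centre of the cavity mouth, level with the top face (z = 0.032), of a fixed dark steel die block 96 x 96 x 32 mm; z up, x and y along the block's sides. Cavity oblong, 41 mm along the point's x and 65 mm along its y, 9 mm deep, with a 2 mm lead-in chamfer; a seated blank stands 15 mm proud.
- cover_1: loose grey saddle cover, 0.2 kg, at first astride the large round die block; may be absent. Origin mid-way between the feet of its legs, z up. 116 mm over all in x (108 inside), 66 mm along y. Legs 70 mm high; roof rises 20 deg to a ridge along y, underside 90 mm up. Black grip tab on the ridge, 10 mm thick in x, 44 mm long in y, 94 to 126 mm up. Bottom-heavy: hangs steadily.
- cover_2: loose grey saddle cover, 0.2 kg, at first astride the small round die block; may be absent. Origin mid-way between the feet of its legs, z up. 116 mm over all in x (108 inside), 66 mm along y. Legs 70 mm high; roof rises 20 deg to a ridge along y, underside 90 mm up. Black grip tab on the ridge, 10 mm thick in x, 44 mm long in y, 94 to 126 mm up. Bottom-heavy: hangs steadily.
- cover_3: loose grey saddle cover, 0.2 kg, at first astride the square die block; may be absent. Origin mid-way between the feet of its legs, z up. 116 mm over all in x (108 inside), 66 mm along y. Legs 70 mm high; roof rises 20 deg to a ridge along y, underside 90 mm up. Black grip tab on the ridge, 10 mm thick in x, 44 mm long in y, 94 to 126 mm up. Bottom-heavy: hangs steadily.
- cover_4: loose grey saddle cover, 0.2 kg, at first astride the oblong die block; may be absent. Origin mid-way between the feet of its legs, z up. 116 mm over all in x (108 inside), 66 mm along y. Legs 70 mm high; roof rises 20 deg to a ridge along y, underside 90 mm up. Black grip tab on the ridge, 10 mm thick in x, 44 mm long in y, 94 to 126 mm up. Bottom-heavy: hangs steadily.
- rail_mid (a point): middle of the axis of the fixed rail's horizontal steel bar, 120 mm above the bench; the bar runs along the point's y, 14 mm in diameter, between two posts 320 mm apart (at y = -160 and +160 mm, with 22 mm ball joints at the bar); z up. Nothing else is under the bar. A hung cover's ridge lies along the bar and its origin about 83 mm below the bar's axis.
- parts_box: bystander: fixed open blue parts box, 150 mm in x, 260 mm in y, walls 75 mm high, with its lid standing open at the far (+x) side, leaning away, up to 230 mm above the bench; origin centre of its underside
- tape_roll: bystander: roll of black tape, 70 x 70 x 18 mm, loose; origin centre of its underside
- cup: bystander: small white cup, 68 mm wide, 38 mm high, loose; origin centre of its underside
- pliers: bystander: pliers 160 x 53 x 14 mm, loose; origin centre of their underside
Things that resemble listed ones, but are neither listed nor needed, are in the scene too. What is shaped like the blank_square but blue is not meant.

How it is judged:
By the outcome, as a careful person would: the job done as asked, in the order asked, and still so for the second after the job is handed in, with the robot touching nothing.
Of cover_1, cover_2, cover_3, cover_4 only 3 to 3 are there at a start; the rules pass over those that are not, and their reading is None.
Of blank_large_round, blank_small_round, blank_square, blank_oblong only 3 to 4 are there at a start; the rules pass over those that are not, and their reading is None.
At some moment in a run one of blank_large_round, blank_small_round, blank_square, blank_oblong may be knocked a few centimetres aside while the robot is not near it.
Once in a run the grip may slacken for a moment while it holds something.
It also fails if it takes over 210 s, if anything falls off the work surface, if the arm or the gripper's body presses on something with over 40 N, if the wrist force passes 120 N, or if a joint passes its speed limit or range.

### The arm

A 6-joint arm with a two-finger parallel gripper is mounted at the origin on a cart in front of the work surface, level with it; the furniture and walls round the work are solid. World frame = base frame: x ahead of the robot, y to its left, z up, the work surface at z = 0. Lengths are in m, angles in rad, forces in N, time in s.
With the tool pointing down it reaches from about 0.35 to 0.775 m from the base axis. Payload 5.5 kg.
Tool frame: the origin (TCP) lies at the very end of the fingers, on their centre line; the grasp point (between the pads) lies 19 mm behind it; z points along the fingers, y is the line along which they close (so a half turn about z gives the same grasp; the last joint's range is limited). The gripper opens to 85 mm and grips with 20 to 120 N. Pads are 22 mm wide; open, the fingers measure 114 mm over their backs; the gripper's body (76 mm by 85 mm) begins 54 mm behind the grasp point. The pads swing forward as they close: fully open they stand 13 mm farther back than shut.
Start: joints at [1.017, 0.313, 0.046, 1.304, 0, 1.431], TCP at [0.231, 0.527, 0.231] pointing down, gripper open.
Joint ranges: [-2.76, 2.76], [-0.86, 1.69], [-1.03, 1.26], [-2.2, 2.34], [-1.47, 1.5], [-3.14, 3.14]. Speed limits (rad/s): [2.57, 2.57, 3.14, 3.14, 3.14, 3.14].

### API

Orientations are given as a unit quaternion [w, x, y, z].
In Python, from workcell import env, cams, ticket, spotter gives the robot as it stands.
- The arm moves only by the tool jog_arm, never from a script. Its argument "increments" is a list that holds one entry, the list of rows, each a list of 7 numbers: the shift along the tool's x, y, z in units of 0.25 m (1.0 is 0.25 m), then the turn, a rotation vector about the tool's x, y, z in units of 180 degrees (1.0 is 180 degrees), then the closure in counts, from 0 (fully open) to 255 (shut). A call has 1 to 20 rows; each row shifts and turns the commanded pose from where the row before left it, along the tool's axes as they then stand; what a row does not reach is not made up. A row lasts 1/10 s, in which the tool goes at most 50 mm and 8.59 degrees, less where a joint would pass 70% of its speed; a pose out of reach is approached as far as the arm can. A call with a number of a shift or a turn outside -1 to 1 is refused whole. A call with a gripper value outside its range is refused whole. The fingers move at their own pace and stop on an object; "force" is the grip in N (left out, the last holds). Time passes only in rows, so rows that do not move let the fingers close. It gives the time, the measured TCP pose, the force, the opening and the grip force at its end, in the units of the state.
- env.get_state(): the state, without advancing time (a new reading comes with each control period).
- cams.read_camera(name): name is "scene" or "top" or "wrist"; returns a dict with "pixels" (420x560x3 uint8, red, green, blue), "fx", "fy", "cx", "cy" (pixels), "xyz" and "attitude" of the camera in the world; the wrist camera has in their place "mount" (4x4, takes a point from camera to tool coordinates, whose origin is the TCP and whose axes are the flange's). Camera axes: x right, y down, z forward; pixel columns grow to the right and rows downward; lengths in m; the calibration is good to about 2 mm. The wrist camera is an equidistant fisheye: a pixel r from the principal point sees the ray r / f radians off the axis. A picture is of the moment at which its call begins: read the wrist's pose just before it. There is no depth.
- ticket.hand_in(): hands the job in; it is judged then, once.
Trained networks look in the newest picture that a camera, given by its name, has taken for a name from the list of things; names that differ only in an ending like _2 or _b are one class to them, and where a whole thing is asked for, a point or a joint stands for the part that bears it (a point fixed in the world has none). Each returns a list of dicts, best first, with "conf" (0 to 1); they miss things now and then, are a little off and sometimes report something else, mostly with a low value. They report only what shows in the picture. A call takes as long as a camera call. They do not tell look-alikes from the thing itself.
- spotter.find_in(target, camera): "uv" ([column, row] in pixels, amid what is visible of it).
- spotter.cut_out(target, camera): "region" (420x560 bool, what is visible of it) and "uv" ([column, row] in pixels, amid what is visible of it).
- spotter.landmark_of(target, camera): "uv" ([column, row] in pixels: a listed point, or the origin of a listed thing).
The state is a dict: "clock": time; "joint_pos": joint angles; "qvel": joint speeds; "tau": joint torques, N m; "tcp_pos": TCP position; "orientation": TCP orientation; "wrist_force": force on the tool from outside, world axes, zero at the start; "ft_torque": the same for the moment, N m; "finger_gap": finger opening in m; "grip_force": force on a finger pad.
Only numpy, scipy, OpenCV 4.12 (cv2) and the standard library are available. Lean on these libraries where they do the work, as an engineer would, in place of code of your own. Each camera call takes 0.05 s, during which the arm holds its last target. There are 200 camera calls.

## Working session

There is one attempt and no reset: what is moved stays moved. The work goes in short steps, Python scripts to look and compute and a tool call to move; the robot and the scene stay as the last step left them, time stands still between calls to the robot, and variables do not carry over. Pictures are saved under pics/ and viewed, at most 14 in all, crops included, and the job is handed in when it is done.

Besides the shell and the picture viewer there is one more tool, called after "Call:" by a JSON object that holds its "api" and its "payload", one argument or row to a line. jog_arm: Moves the arm, as the interface text tells. Shifts and turns lie within -1 to 1; 1 stands for 0.25 m of shift or 180 degrees of turn. Its arguments: {"type":"object","properties":{"increments":{"type":"array"},"force":{"type":"number"}},"required":["increments"]}

```bash
ls; mkdir -p pics; cat > h.py <<'E'
import numpy as np, cv2
from scipy.spatial.transform import Rotation as R
from workcell import env, cams, ticket, spotter
def quat(q): return R.from_quat([q[1],q[2],q[3],q[0]]).as_matrix()
def att(a):
    a=np.array(a,float)
    return quat(a) if a.size==4 else a.reshape(3,3)
def shot(n):
    s=env.get_state(); c=cams.read_camera(n)
    if n=='wrist':
        M=np.array(c['mount']); T=np.eye(4); T[:3,:3]=quat(s['orientation']); T[:3,3]=s['tcp_pos']
        c['T']=T@M
    else:
        T=np.eye(4); T[:3,:3]=att(c['attitude']); T[:3,3]=c['xyz']; c['T']=T
    c['fish']=n=='wrist'
    return c
def ray(c,uv):
    x=(uv[0]-c['cx'])/c['fx']; y=(uv[1]-c['cy'])/c['fy']
    if c['fish']:
        t=np.hypot(x,y); k=np.sin(t)/t if t>1e-9 else 1; d=np.array([x*k,y*k,np.cos(t)])
    else: d=np.array([x,y,1.])
    return c['T'][:3,:3]@d
def hit(c,uv,z):
    o=c['T'][:3,3]; d=ray(c,uv); return o+d*(z-o[2])/d[2]
def proj(c,p):
    q=np.linalg.inv(c['T'])@np.append(p,1)
    if c['fish']:
        r=np.hypot(q[0],q[1]); t=np.arctan2(r,q[2]); k=t/r if r>1e-9 else 1/q[2]
        return np.array([c['cx']+c['fx']*q[0]*k,c['cy']+c['fy']*q[1]*k])
    return np.array([c['cx']+c['fx']*q[0]/q[2],c['cy']+c['fy']*q[1]/q[2]])
def save(c,n): cv2.imwrite('pics/'+n+'.png',c['pixels'][:,:,::-1])
E
cat > a.py <<'E'
from h import *
np.set_printoptions(precision=4,suppress=True)
s=env.get_state(); print(s)
for n in ['scene','top']:
    c=shot(n); save(c,n+'0'); print(n,c['xyz'],c['attitude'],c['fx'],c['cx'],c['cy'])
    for t,z in [('cover_1',.11),('blank_large_round',.024),('blank_small_round',.024),('blank_square',.024),('blank_oblong',.024),('die_large_round_mouth',.032),('die_small_round_mouth',.032),('die_square_mouth',.032),('die_oblong_mouth',.032),('rail_mid',.12),('parts_box',0),('tape_roll',.018),('cup',.038),('pliers',.014)]:
        lm=spotter.landmark_of(t,n)
        zz={'cover_1':0.0}.get(t, z if 'mouth' in t or 'rail' in t else 0)
        print(t,'LM',[(np.round(d['uv']),round(d['conf'],2),hit(c,d['uv'],zz)[:2]) for d in lm[:5]])
w=shot('wrist'); save(w,'wrist0'); print(w['mount'],w['fx'])
E
python3 a.py
```

```text
pics
{'clock': 0.0, 'joint_pos': array([ 1.0174,  0.314 ,  0.045 ,  1.3036, -0.    ,  1.4312]), 'qvel': array([-0.0011,  0.0033, -0.0006, -0.0009, -0.001 , -0.0016]), 'tau': array([ -0.0001, -48.0621,  29.8537,   0.0193,  -0.0002,   0.    ]), 'tcp_pos': array([0.2309, 0.526 , 0.2304]), 'orientation': array([-0.0003,  0.2054,  0.9787, -0.0009]), 'wrist_force': array([-0.2077, -0.2078,  0.3803]), 'ft_torque': array([ 0.0031, -0.0226,  0.0086]), 'grip_force': 0.0, 'finger_gap': 0.08543068471613537}
scene [-0.1608 -0.4417  0.9077] [-0.3538  0.7944 -0.4471  0.2095] 403.92436084169555 273.746134581841 211.31999981571448
cover_1 LM [(array([224., 221.]), 0.85, array([0.6029, 0.1878])), (array([200., 258.]), 0.79, array([0.4313, 0.1491])), (array([251., 235.]), 0.74, array([0.5913, 0.0754])), (array([419., 295.]), 0.65, array([ 0.6431, -0.4493])), (array([253., 232.]), 0.36, array([0.6075, 0.0776]))]
blank_large_round LM [(array([380., 329.]), 0.63, array([ 0.4811, -0.3925]))]
blank_small_round LM [(array([279., 296.]), 0.49, array([ 0.437 , -0.1204]))]
blank_square LM [(array([314., 305.]),
[... 1783 characters left out ...]
ie_square_mouth LM [(array([272., 286.]), 0.74, array([0.4326, 0.0161])), (array([232., 288.]), 0.73, array([0.4255, 0.1484]))]
die_oblong_mouth LM [(array([257., 234.]), 0.67, array([0.6019, 0.0706]))]
rail_mid LM [(array([177., 237.]), 0.85, array([0.5796, 0.3112]))]
parts_box LM []
tape_roll LM [(array([374., 227.]), 0.72, array([ 0.6359, -0.3277]))]
cup LM [(array([153., 289.]), 0.94, array([0.4201, 0.4139])), (array([341., 277.]), 0.71, array([ 0.4653, -0.2127]))]
pliers LM [(array([406., 228.]), 0.64, array([ 0.6321, -0.4371]))]
[[-0.0004 -0.9494 -0.3142  0.0799]
 [ 1.     -0.0002 -0.0007  0.0005]
 [ 0.0006 -0.3142  0.9494 -0.1433]
 [ 0.      0.      0.      1.    ]] 325.19226210127806
```

View images.

```bash
python3 - <<'E'
import cv2
a=cv2.imread('pics/top0.png')[150:330,130:430]; cv2.imwrite('pics/top0c.png',cv2.resize(a,(800,480),interpolation=cv2.INTER_CUBIC))
a=cv2.imread('pics/scene0.png')[150:360,100:450]; cv2.imwrite('pics/scene0c.png',cv2.resize(a,(800,480),interpolation=cv2.INTER_CUBIC))
E
```

```text
(no output)
```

View pics/top0c.png

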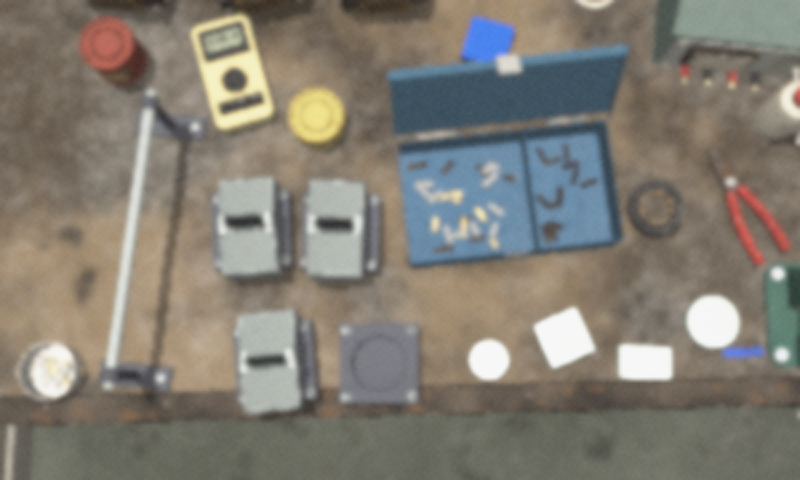

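View pics/scene0c.png

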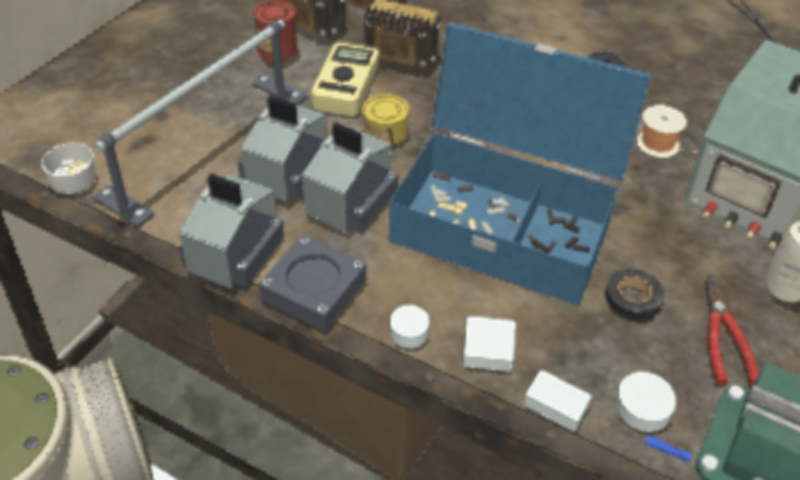

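The top view (crop) shows covers at crop (245,225), (337,225) and (267,360). The bare large-round die is at (380,362). The white blanks are the small round (488,360), square (563,337), oblong (645,362) and large round (713,321). Two things could be the square blank: white at (563,337) and blue at (488,38). The white one fits, because the blue one is excluded by the task. Covers go first, so I'm moving over the dies for a close look.

Call:
{"api": "jog_arm", "payload": {
  "increments": [
    [[0, 0, -0.136, 0, 0, 0, 0], [0, 0, -0.136, 0, 0, 0, 0], [0, 0, -0.136, 0, 0, 0, 0], [0, 0, -0.136, 0, 0, 0, 0], [0, 0, -0.136, 0, 0, 0, 0], [0, 0, 0, 0, 0, 0.046, 0], [0, 0, 0, 0, 0, 0.046, 0], [0, 0, 0, 0, 0, 0.046, 0], [0, 0, 0, 0, 0, 0.046, 0], [0, 0, 0, 0, 0, 0.046, 0], [0, 0, 0, 0, 0, 0.046, 0], [0, 0, 0, 0, 0, 0.046, 0], [0, 0, 0, 0, 0, 0.046, 0]]
  ],
  "force": 50
}}

```text
clock: 2.85
tcp_pos: [0.2312, 0.5265, 0.4013]
orientation: [-0.0, 0.709, 0.705, 0.0]
wrist_force: [0.2, 0.5, 0.6]
finger_gap: 0.0854
grip_force: 0.0
```

Call:
{"api": "jog_arm", "payload": {
  "increments": [
    [[-0.142, 0.096, 0, 0, 0, 0, 0], [-0.142, 0.096, 0, 0, 0, 0, 0], [-0.142, 0.096, 0, 0, 0, 0, 0], [-0.142, 0.096, 0, 0, 0, 0, 0], [-0.142, 0.096, 0, 0, 0, 0, 0], [-0.142, 0.096, 0, 0, 0, 0, 0], [-0.142, 0.096, 0, 0, 0, 0, 0], [-0.142, 0.096, 0, 0, 0, 0, 0], [-0.142, 0.096, 0, 0, 0, 0, 0], [-0.142, 0.096, 0, 0, 0, 0, 0], [0, 0, 0, 0, 0, 0, 0], [0, 0, 0, 0, 0, 0, 0]]
  ]
}}

```text
clock: 4.05
tcp_pos: [0.4719, 0.1708, 0.4011]
orientation: [-0.0, 0.708, 0.706, -0.0]
wrist_force: [-0.1, -0.1, -0.0]
finger_gap: 0.0854
grip_force: 0.0
```

```bash
cat > b.py <<'E'
from h import *
np.set_printoptions(precision=4,suppress=True)
s=env.get_state(); print(s['clock'],s['tcp_pos'],quat(s['orientation'])[:,0],s['joint_pos'])
c=shot('wrist'); save(c,'w1'); np.save('w1T.npy',c['T']); 
for t,z in [('cover_1',0),('die_large_round_mouth',.032),('die_small_round_mouth',.032),('die_square_mouth',.032),('die_oblong_mouth',.032),('rail_mid',.12)]:
    print(t,[(np.round(d['uv']),round(d['conf'],2),hit(c,d['uv'],z)[:2]) for d in spotter.landmark_of(t,'wrist')[:4]])
E
python3 b.py
```

```text
4.05 [0.4719 0.1708 0.4011] [0.0018 1.     0.0003] [0.187  0.1831 0.2894 1.6777 0.0004 1.7596]
cover_1 [(array([252., 169.]), 0.8, array([0.4336, 0.1437])), (array([351., 152.]), 0.74, array([0.602 , 0.1733])), (array([343., 208.]), 0.61, array([0.5928, 0.0725]))]
die_large_round_mouth [(array([255., 242.]), 0.59, array([0.4376, 0.0214]))]
die_small_round_mouth []
die_square_mouth []
die_oblong_mouth [(array([346., 214.]), 0.88, array([0.5922, 0.0725]))]
rail_mid [(array([354.,  67.]), 0.9, array([0.5743, 0.3043])), (array([258., 298.]), 0.61, array([ 0.446 , -0.0356]))]
```

View pics/w1.png

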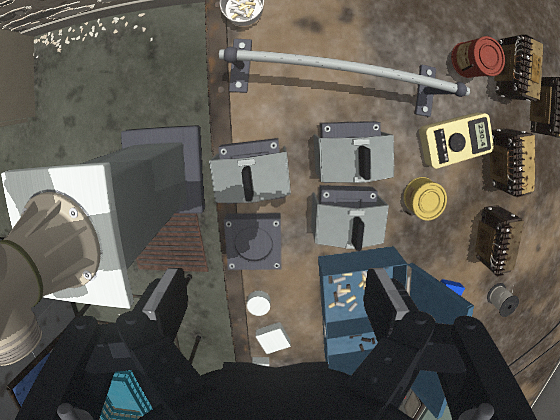

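The wrist view shows three covers with black tabs at (248,182), (364,163) and (358,232). The bar runs from (220,53) to (465,90), and the bare large-round die is at (252,241). Next I'll measure the tabs and the bar.

```bash
cat > c.py <<'E'
from h import *
np.set_printoptions(precision=4,suppress=True)
c=shot('wrist'); g=cv2.cvtColor(c['pixels'],cv2.COLOR_RGB2GRAY)
for u,v in [(248,182),(364,163),(358,232)]:
    m=np.zeros_like(g); m[v-26:v+27,u-16:u+17]=(g[v-26:v+27,u-16:u+17]<55)
    n,l,st,ce=cv2.connectedComponentsWithStats(m)
    k=1+np.argmax(st[1:,4]); ys,xs=np.where(l==k)
    P=np.array([hit(c,(x,y),.118)[:2] for x,y in zip(xs,ys)])
    r=cv2.minAreaRect(P.astype(np.float32)*1000)
    w,V=np.linalg.eigh(np.cov(P.T)); d=V[:,1]; a=np.degrees(np.arctan2(d[1],d[0]))%180
    print(st[k],'centroid',P.mean(0),'yaw of tab',a,r)
# tab faces/ridge edges: bar edges
for z in [.12]:
    e=[hit(c,uv,z)[:2] for uv in [(220,53),(465,90)]]; d=e[1]-e[0]
    print('bar',e,np.linalg.norm(d),np.degrees(np.arctan2(d[1],d[0])),(e[0]+e[1])/2)
a=c['pixels'][110:280,200:400]; cv2.imwrite('pics/w1c.png',cv2.resize(a,(800,680)[:2],interpolation=cv2.INTER_CUBIC)[:600,:,::-1])
E
python3 c.py
```

```text
[242 167  12  35 285] centroid [0.4346 0.1475] yaw of tab 94.13147325296391 ((434.5642395019531, 147.29739379882812), (11.887916564941406, 47.88588333129883), 5.746029853820801)
[358 147  13  34 354] centroid [0.5933 0.1778] yaw of tab 96.70107636638538 ((593.6316528320312, 177.40040588378906), (16.71016502380371, 46.70272445678711), 5.798210144042969)
[351 218  13  34 322] centroid [0.5913 0.0735] yaw of tab 95.24645955479104 ((591.2363891601562, 72.80169677734375), (52.21781539916992, 16.925668716430664), 89.51769256591797)
bar [array([0.4006, 0.3238]), array([0.7444, 0.2936])] 0.3450577151865728 -5.016058062795811 [0.5725 0.3087]
```

View pics/w1c.png

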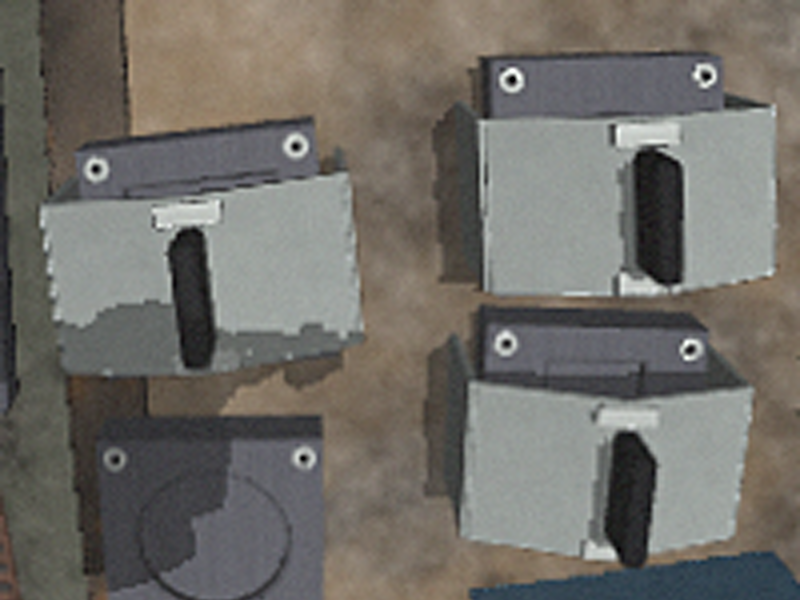

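```bash
cat > d.py <<'E'
from h import *
np.set_printoptions(precision=4,suppress=True)
c=shot('wrist')
for n,pts in dict(A=[(40,207),(65,370),(348,172),(362,330)],B=[(480,118),(485,290),(775,105),(773,275)],C=[(470,382),(461,540),(752,387),(738,535)]).items():
    q=np.array([hit(c,(200+u/4,110+v/4.),.072)[:2] for u,v in pts])
    y=[np.degrees(np.arctan2(*(q[i]-q[i+1])[::-1])) for i in (0,2)]
    x=[np.degrees(np.arctan2(*(q[i+2]-q[i])[::-1])) for i in (0,1)]
    print(n,q.mean(0),'y dir',y,'x dir',x, [np.linalg.norm(q[0]-q[1]),np.linalg.norm(q[2]-q[3]),np.linalg.norm(q[0]-q[2]),np.linalg.norm(q[1]-q[3])])
E
python3 d.py
```

```text
A [0.4352 0.146 ] y dir [np.float64(95.94144608249476), np.float64(95.6537030366957)] x dir [np.float64(6.177752816411031), np.float64(7.97527736278146)] [np.float64(0.06397662673972584), np.float64(0.060376145780108526), np.float64(0.11507853286405492), np.float64(0.11484669070637572)]
B [0.5965 0.1757] y dir [np.float64(93.54525358693427), np.float64(93.98574788626006)] x dir [np.float64(4.675346436427055), np.float64(3.9359410876031147)] [np.float64(0.06499703333630445), np.float64(0.06647068072200818), np.float64(0.11430977475313385), np.float64(0.11480123599266223)]
C [0.5948 0.069 ] y dir [np.float64(89.57672961591469), np.float64(91.7162210508966)] x dir [np.float64(-0.8143804050004997), np.float64(0.18300448241682046)] [np.float64(0.06653032240469473), np.float64(0.06455304550724164), np.float64(0.11470613921874966), np.float64(0.11711994965631195)]
```

Call:
{"api": "jog_arm", "payload": {
  "increments": [
    [[0.006, 0.123, 0, 0, 0, 0, 0], [0.006, 0.123, 0, 0, 0, 0, 0], [0.006, 0.123, 0, 0, 0, 0, 0], [0.006, 0.123, 0, 0, 0, 0, 0], [0, 0, 0, 0, 0, -0.0228, 0], [0, 0, 0.167, 0, 0, 0, 0], [0, 0, 0.167, 0, 0, 0, 0], [0, 0, 0.167, 0, 0, 0, 0], [0, 0, 0.167, 0, 0, 0, 0], [0, 0, 0.167, 0, 0, 0, 0], [0, 0, 0.167, 0, 0, 0, 0], [0, 0, 0.07, 0, 0, 0, 0], [0, 0, 0.07, 0, 0, 0, 0], [0, 0, 0.07, 0, 0, 0, 0], [0, 0, 0, 0, 0, 0, 0], [0, 0, 0, 0, 0, 0, 255], [0, 0, 0, 0, 0, 0, 255], [0, 0, 0, 0, 0, 0, 255], [0, 0, 0, 0, 0, 0, 255], [0, 0, 0, 0, 0, 0, 255]]
  ],
  "force": 60
}}

```text
clock: 6.5
tcp_pos: [0.5949, 0.1779, 0.0989]
orientation: [0.0, 0.681, 0.732, 0.0]
wrist_force: [0.8, -0.2, 0.3]
finger_gap: 0.0122
grip_force: 0.0
```

Call:
{"api": "jog_arm", "payload": {
  "increments": [
    [[0, 0, 0, 0, 0, 0, 255], [0, 0, 0, 0, 0, 0, 255], [0, 0, 0, 0, 0, 0, 255], [0, 0, -0.04, 0, 0, 0, 255], [0, 0, -0.08, 0, 0, 0, 255], [0, 0, -0.11, 0, 0, 0, 255], [0, 0, -0.11, 0, 0, 0, 255], [0, 0, -0.11, 0, 0, 0, 255], [0, 0, -0.11, 0, 0, 0, 255], [0, 0, -0.09, 0, 0, 0, 255], [0, 0, -0.04, 0, 0, 0, 255], [0, 0, 0, 0, 0, 0, 255]]
  ]
}}

```text
clock: 7.7
tcp_pos: [0.5951, 0.1779, 0.272]
orientation: [0.001, 0.681, 0.732, 0.001]
wrist_force: [0.7, 0.1, -2.4]
finger_gap: 0.0088
grip_force: 63.9
```

```bash
cat > plan.py <<'E'
# usage: plan.py x y yaw_of_tool_x [z]: rotation first (tool z), then shift in the new tool frame
from h import *; import sys
a=[float(v) for v in sys.argv[1:]]
s=env.get_state(); M=quat(s['orientation']); y0=np.degrees(np.arctan2(M[1,0],M[0,0]))
d=np.array(a[:2]+[a[3] if len(a)>3 else s['tcp_pos'][2]])-s['tcp_pos']
t=np.radians(a[2]); X=np.array([np.cos(t),np.sin(t),0]); Y=np.array([np.sin(t),-np.cos(t),0])
dr=-((a[2]-y0+180)%360-180)
print('clk',round(s['clock'],2),'tcp',np.round(s['tcp_pos'],4),'yaw',round(y0,2),'tilt',np.round(M[:2,2],4),'gap',round(s['finger_gap'],4),'F',round(s['grip_force'],1),'q1,q6',np.round(s['joint_pos'][[0,5]],2))
print('rot units %.4f'%(dr/180),'shift units',np.round(np.array([d@X,d@Y,-d[2]])/.25,4))
E
python3 plan.py 0.6537 0.3 175 0.268; python3 -c "
from h import *
c=shot('wrist');save(c,'w2')"
```

```text
clk 7.7 tcp [0.5951 0.1779 0.272 ] yaw 94.15 tilt [0.0021 0.0004] gap 0.0088 F 63.9 q1,q6 [0.16 1.66]
rot units -0.4492 shift units [-0.191   0.5071  0.0162]
```

View pics/w2.png

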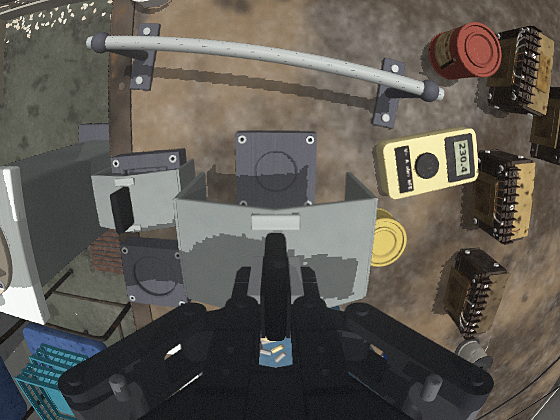

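Call:
{"api": "jog_arm", "payload": {
  "increments": [
    [[0, 0, 0, 0, 0, -0.0449, 255], [0, 0, 0, 0, 0, -0.0449, 255], [0, 0, 0, 0, 0, -0.0449, 255], [0, 0, 0, 0, 0, -0.0449, 255], [0, 0, 0, 0, 0, -0.0449, 255], [0, 0, 0, 0, 0, -0.0449, 255], [0, 0, 0, 0, 0, -0.0449, 255], [0, 0, 0, 0, 0, -0.0449, 255], [0, 0, 0, 0, 0, -0.0449, 255], [0, 0, 0, 0, 0, -0.0449, 255], [-0.064, 0.06, 0, 0, 0, 0, 255], [-0.064, 0.06, 0, 0, 0, 0, 255], [-0.064, 0.06, 0, 0, 0, 0, 255], [0, 0, 0, 0, 0, 0, 255]]
  ]
}}

```text
clock: 9.15
tcp_pos: [0.647, 0.2196, 0.267]
orientation: [-0.002, 0.043, 0.999, -0.0]
wrist_force: [-0.5, -1.3, -1.5]
finger_gap: 0.009
grip_force: 63.8
```

```bash
python3 plan.py 0.6537 0.3 175 0.268; python3 -c "
from h import *
c=shot('wrist');save(c,'w3')
for d in spotter.landmark_of('rail_mid','wrist')[:2]: print(d['uv'],d['conf'],hit(c,d['uv'],.12))
for n in ('top','scene'):
  k=shot(n)
  for d in spotter.landmark_of('rail_mid',n)[:2]: print(n,d['uv'],d['conf'],hit(k,d['uv'],.12))
"
```

```text
clk 9.15 tcp [0.647  0.2196 0.267 ] yaw 175.04 tilt [-0.0039 -0.0004] gap 0.009 F 63.8 q1,q6 [0.21 0.3 ]
rot units 0.0002 shift units [ 0.0013  0.3227 -0.004 ]
[362.6, 107.7] 0.7 [0.57382335 0.30480558 0.12      ]
scene [187.1, 183.7] 0.81 [0.58003737 0.30572101 0.12      ]
scene [342.1, 327.1] 0.57 [ 0.35718505 -0.32530338  0.12      ]
```

View pics/w3.png

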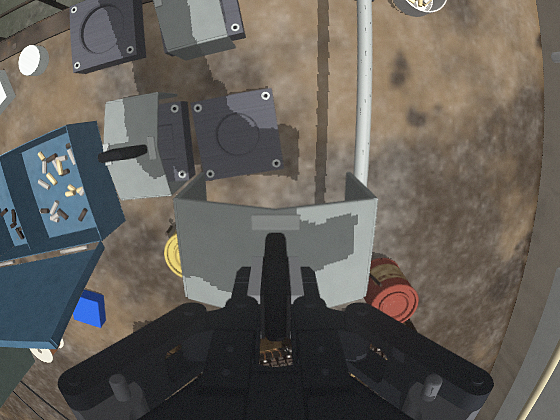

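```bash
python3 -c "
from h import *
c=shot('wrist');g=cv2.cvtColor(c['pixels'],cv2.COLOR_RGB2GRAY).astype(int)
P=[]
for v in range(10,170,20):
  r=g[v,345:385]; m=np.where(r>130)[0]; u=345+(m.min()+m.max())/2; p=hit(c,(u,v),.125); P.append(p[:2]); print(v,m.min()+345,m.max()+345,p[:2])
P=np.array(P);k=np.polyfit(P[:,0],P[:,1],1);print(k,np.degrees(np.arctan(k[0])),np.polyval(k,.574),np.polyval(k,.6537))
"
```

```text
10 345 384 [0.4817653  0.31259541]
30 345 384 [0.50126287 0.31048962]
50 345 384 [0.52019299 0.30865472]
70 345 384 [0.53872324 0.30706758]
90 345 384 [0.55700792 0.30571053]
110 345 384 [0.57519328 0.30457058]
130 345 384 [0.5934223  0.30363895]
150 345 378 [0.61167887 0.30004262]
[-0.08740016  0.35443961] -4.994967385934786 0.304271919096832 0.2973061266474768
```

```bash
python3 -c "
from h import *
c=shot('wrist');h=c['pixels'].astype(int);g=h[:,:,2]-h[:,:,0]
P=[]
for v in range(10,165,20):
  m=np.where(g[v,345:385]>-3)[0]; u=345+np.median(m); p=hit(c,(u,v),.125); P.append(p[:2]); print(v,m.min()+345,m.max()+345,len(m),p[:2])
P=np.array(P);k=np.polyfit(P[:,0],P[:,1],1);print(k,np.degrees(np.arctan(k[0])),np.polyval(k,.574),np.polyval(k,.6537))
"
```

```text
10 358 371 14 [0.48190681 0.31269774]
30 358 372 15 [0.50141171 0.31106288]
50 359 371 13 [0.52036168 0.30922744]
70 358 371 14 [0.53890728 0.3071733 ]
90 358 371 14 [0.55720819 0.30581749]
110 358 370 11 [0.57542675 0.30515014]
130 357 370 13 [0.59363748 0.30327426]
150 356 369 14 [0.61198893 0.30110652]
[-0.08597936  0.35402154] -4.914168986907186 0.30466939003000393 0.29781683503166695
```

Call:
{"api": "jog_arm", "payload": {
  "increments": [
    [[-0.001, 0.0785, 0, 0, 0, 0, 255], [-0.001, 0.0785, 0, 0, 0, 0, 255], [-0.001, 0.0785, 0, 0, 0, 0, 255], [-0.001, 0.0785, 0, 0, 0, 0, 255], [0, 0, 0, 0, 0, 0, 255], [0, 0, 0.09, 0, 0, 0, 255], [0, 0, 0.09, 0, 0, 0, 255], [0, 0, 0.09, 0, 0, 0, 255], [0, 0, 0.09, 0, 0, 0, 255], [0, 0, 0.09, 0, 0, 0, 255], [0, 0, 0.04, 0, 0, 0, 255], [0, 0, 0.016, 0, 0, 0, 255], [0, 0, 0.01, 0, 0, 0, 255], [0, 0, 0, 0, 0, 0, 255]]
  ]
}}

```text
clock: 10.95
tcp_pos: [0.6547, 0.2966, 0.1429]
orientation: [0.001, 0.044, 0.999, 0.0]
wrist_force: [-0.7, 0.4, -2.2]
finger_gap: 0.0089
grip_force: 63.8
```

Call:
{"api": "jog_arm", "payload": {
  "increments": [
    [[0, 0, 0.008, 0, 0, 0, 255], [0, 0, 0.008, 0, 0, 0, 255], [0, 0, 0.006, 0, 0, 0, 255], [0, 0, 0, 0, 0, 0, 255], [0, 0, 0, 0, 0, 0, 255]]
  ]
}}

```text
clock: 11.45
tcp_pos: [0.6546, 0.2967, 0.1373]
orientation: [0.001, 0.044, 0.999, 0.0]
wrist_force: [-0.2, -1.6, 4.1]
finger_gap: 0.009
grip_force: 64.5
```

Call:
{"api": "jog_arm", "payload": {
  "increments": [
    [[0, 0, 0, 0, 0, 0, 200], [0, 0, 0, 0, 0, 0, 100], [0, 0, 0, 0, 0, 0, 0], [0, 0, 0, 0, 0, 0, 0], [0, 0, 0, 0, 0, 0, 0], [0, 0, 0, 0, 0, 0, 0], [0, 0, -0.06, 0, 0, 0, 0], [0, 0, -0.12, 0, 0, 0, 0], [0, 0, -0.12, 0, 0, 0, 0], [0, 0, -0.12, 0, 0, 0, 0], [0, 0, -0.1, 0, 0, 0, 0], [0, 0, 0, 0, 0, 0, 0]]
  ]
}}

```text
clock: 12.65
tcp_pos: [0.6557, 0.2971, 0.2712]
orientation: [0.004, 0.044, 0.999, 0.001]
wrist_force: [0.2, 0.5, 0.8]
finger_gap: 0.0855
grip_force: 0.0
```

```bash
python3 plan.py 0.594 0.071 90.3 0.26; python3 -c "
from h import *
c=shot('wrist');save(c,'w4')
for d in spotter.landmark_of('cover_2','wrist')[:4]: print(d['uv'],d['conf'],hit(c,d['uv'],.037),hit(c,d['uv'],0))
"
```

```text
clk 12.65 tcp [0.6557 0.2971 0.2712] yaw 174.98 tilt [0.0074 0.0025] gap 0.0855 F 0.0 q1,q6 [0.31 0.4 ]
rot units 0.4704 shift units [-0.903  -0.2515  0.045 ]
[109.7, 139.7] 0.85 [0.59187789 0.09378894 0.037     ] [0.59351259 0.07316079 0.        ]
[143.8, 12.6] 0.76 [0.44133856 0.1588921  0.037     ] [0.42819582 0.14465468 0.        ]
[134.6, 13.0] 0.48 [0.43872297 0.14669217 0.037     ] [0.42532348 0.13125718 0.        ]
```

View pics/w4.png

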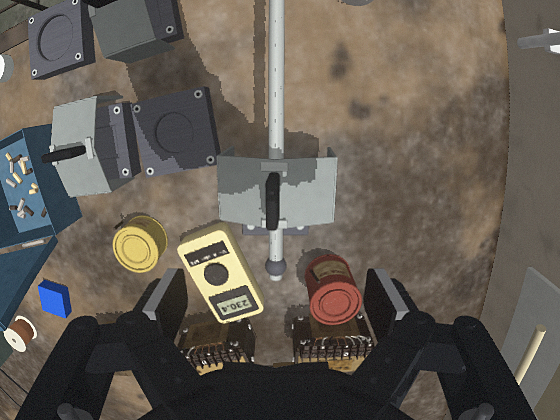

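The first cover hangs astride the bar, with its tab at (272,200). The second cover (oblong die) is next.

Call:
{"api": "jog_arm", "payload": {
  "increments": [
    [[0, 0, 0, 0, 0, 0.047, 0], [0, 0, 0, 0, 0, 0.047, 0], [0, 0, 0, 0, 0, 0.047, 0], [0, 0, 0, 0, 0, 0.047, 0], [0, 0, 0, 0, 0, 0.047, 0], [0, 0, 0, 0, 0, 0.047, 0], [0, 0, 0, 0, 0, 0.047, 0], [0, 0, 0, 0, 0, 0.047, 0], [0, 0, 0, 0, 0, 0.047, 0], [0, 0, 0, 0, 0, 0.047, 0], [-0.1505, -0.042, 0, 0, 0, 0, 0], [-0.1505, -0.042, 0, 0, 0, 0, 0], [-0.1505, -0.042, 0, 0, 0, 0, 0], [-0.1505, -0.042, 0, 0, 0, 0, 0], [-0.1505, -0.042, 0, 0, 0, 0, 0], [-0.1505, -0.042, 0, 0, 0, 0, 0], [0, 0, 0, 0, 0, 0, 0]]
  ]
}}

```text
clock: 14.45
tcp_pos: [0.5907, 0.0665, 0.2648]
orientation: [-0.001, 0.707, 0.708, -0.002]
wrist_force: [-0.9, -0.0, -0.4]
finger_gap: 0.0853
grip_force: 0.0
```

```bash
cat > tab.py <<'E'
# tab in wrist view: predicted u,v from guess
from h import *; import sys
gx,gy=float(sys.argv[1]),float(sys.argv[2]); zt=.126+(float(sys.argv[3]) if len(sys.argv)>3 else 0)
c=shot('wrist'); save(c,'tab'); g=cv2.cvtColor(c['pixels'],cv2.COLOR_RGB2GRAY)
u,v=proj(c,[gx,gy,zt-.012]).astype(int); print('pred',u,v)
m=np.zeros_like(g); sl=(slice(max(v-45,0),v+46),slice(max(u-40,0),u+41)); m[sl]=g[sl]<55
n,l,st,ce=cv2.connectedComponentsWithStats(m); k=l[v,u] or 1+np.argmax(st[1:,4])
ys,xs=np.where(l==k); P=np.array([hit(c,(x,y),zt-.012)[:2] for x,y in zip(xs,ys)])
d=np.linalg.eigh(np.cov(P.T))[1][:,1]
print(st[k],P.mean(0),np.degrees(np.arctan2(d[1],d[0]))%180,cv2.minAreaRect(P.astype(np.float32)*1000))
E
python3 tab.py .594 .071;  python3 plan.py 0.594 0.071 90.3 0.0985
```

```text
pred 278 187
[273 162  11  52 469] [0.59363544 0.07010522] 88.88203361128426 ((593.6861572265625, 70.384033203125), (49.364463806152344, 9.348136901855469), 89.95220184326172)
clk 14.5 tcp [0.5914 0.0684 0.2649] yaw 90.16 tilt [-0.0026  0.0002] gap 0.0856 F 0.0 q1,q6 [-0.02  1.55]
rot units -0.0008 shift units [0.0105 0.0103 0.6655]
```

Call:
{"api": "jog_arm", "payload": {
  "increments": [
    [[0.008, 0.009, 0.12, 0, 0, 0, 0], [0, 0, 0.13, 0, 0, 0, 0], [0, 0, 0.13, 0, 0, 0, 0], [0, 0, 0.13, 0, 0, 0, 0], [0, 0, 0.08, 0, 0, 0, 0], [0, 0, 0.05, 0, 0, 0, 0], [0, 0, 0.025, 0, 0, 0, 0], [0, 0, 0, 0, 0, 0, 0], [0, 0, 0, 0, 0, 0, 255], [0, 0, 0, 0, 0, 0, 255], [0, 0, 0, 0, 0, 0, 255], [0, 0, 0, 0, 0, 0, 255], [0, 0, 0, 0, 0, 0, 255], [0, 0, 0, 0, 0, 0, 255], [0, 0, 0, 0, 0, 0, 255], [0, 0, 0, 0, 0, 0, 255], [0, 0, 0, 0, 0, 0, 255]]
  ]
}}

```text
clock: 16.2
tcp_pos: [0.5947, 0.0724, 0.1]
orientation: [-0.0, 0.705, 0.709, -0.0]
wrist_force: [-1.5, 0.8, 1.4]
finger_gap: 0.0089
grip_force: 60.9
```

```bash
python3 plan.py 0.575 0.3046 175 0.268
```

```text
clk 16.2 tcp [0.5947 0.0724 0.1   ] yaw 90.38 tilt [-0.0003  0.0001] gap 0.0089 F 60.9 q1,q6 [-0.01  1.55]
rot units -0.4701 shift units [ 0.1593  0.9183 -0.6719]
```

Call:
{"api": "jog_arm", "payload": {
  "increments": [
    [[0, 0, -0.04, 0, 0, 0, 255], [0, 0, -0.08, 0, 0, 0, 255], [0, 0, -0.12, 0, 0, 0, 255], [0, 0, -0.12, 0, 0, 0, 255], [0, 0, -0.12, 0, 0, 0, 255], [0, 0, -0.12, 0, 0, 0, 255], [0, 0, -0.08, 0, 0, 0, 255], [0, 0, 0, 0, 0, 0, 255], [0, 0, 0, 0, 0, -0.047, 255], [0, 0, 0, 0, 0, -0.047, 255], [0, 0, 0, 0, 0, -0.047, 255], [0, 0, 0, 0, 0, -0.047, 255], [0, 0, 0, 0, 0, -0.047, 255], [0, 0, 0, 0, 0, -0.047, 255], [0, 0, 0, 0, 0, -0.047, 255], [0, 0, 0, 0, 0, -0.047, 255], [0, 0, 0, 0, 0, -0.047, 255], [0, 0, 0, 0, 0, -0.047, 255]]
  ]
}}

```text
clock: 18.0
tcp_pos: [0.5943, 0.0724, 0.2684]
orientation: [-0.001, 0.041, 0.999, 0.0]
wrist_force: [-0.3, 0.4, -1.0]
finger_gap: 0.009
grip_force: 60.6
```

Call:
{"api": "jog_arm", "payload": {
  "increments": [
    [[0.0265, 0.153, 0, 0, 0, 0, 255], [0.0265, 0.153, 0, 0, 0, 0, 255], [0.0265, 0.153, 0, 0, 0, 0, 255], [0.0265, 0.153, 0, 0, 0, 0, 255], [0.0265, 0.153, 0, 0, 0, 0, 255], [0.0265, 0.153, 0, 0, 0, 0, 255], [0, 0, 0, 0, 0, 0, 255], [0, 0, 0, 0, 0, 0, 255]]
  ]
}}

```text
clock: 18.8
tcp_pos: [0.5746, 0.3052, 0.2683]
orientation: [-0.001, 0.043, 0.999, -0.001]
wrist_force: [-0.1, 0.0, -2.2]
finger_gap: 0.009
grip_force: 60.5
```

```bash
python3 plan.py 0.575 0.3046 175 0.1385; python3 -c "
from h import *
c=shot('wrist');save(c,'w5')"
```

```text
clk 18.8 tcp [0.5746 0.3052 0.2683] yaw 175.1 tilt [-0.0022 -0.0012] gap 0.009 F 60.5 q1,q6 [0.37 0.45]
rot units 0.0006 shift units [-0.0018 -0.0024  0.5192]
```

View pics/w5.png

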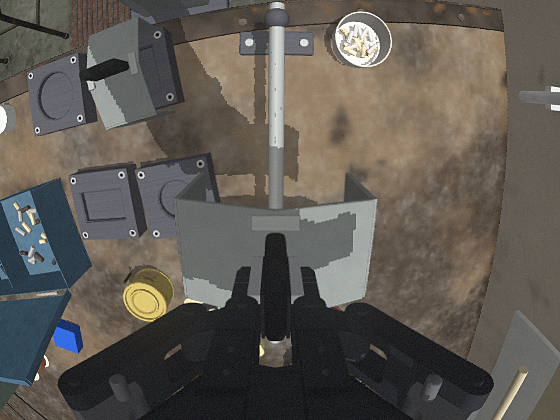

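The held cover is centred over the bar (bar column ~276, tab ~275).

Call:
{"api": "jog_arm", "payload": {
  "increments": [
    [[0, -0.002, 0.08, 0, 0, 0, 255], [0, 0, 0.11, 0, 0, 0, 255], [0, 0, 0.11, 0, 0, 0, 255], [0, 0, 0.11, 0, 0, 0, 255], [0, 0, 0.06, 0, 0, 0, 255], [0, 0, 0.03, 0, 0, 0, 255], [0, 0, 0.012, 0, 0, 0, 255], [0, 0, 0.012, 0, 0, 0, 255], [0, 0, 0, 0, 0, 0, 255], [0, 0, 0, 0, 0, 0, 255]]
  ]
}}

```text
clock: 19.85
tcp_pos: [0.5759, 0.3041, 0.14]
orientation: [0.001, 0.044, 0.999, 0.0]
wrist_force: [-0.9, 0.1, -1.6]
finger_gap: 0.0087
grip_force: 60.4
```

Call:
{"api": "jog_arm", "payload": {
  "increments": [
    [[0, 0, 0.006, 0, 0, 0, 255], [0, 0, 0, 0, 0, 0, 255], [0, 0, 0, 0, 0, 0, 200], [0, 0, 0, 0, 0, 0, 100], [0, 0, 0, 0, 0, 0, 0], [0, 0, 0, 0, 0, 0, 0], [0, 0, 0, 0, 0, 0, 0], [0, 0, 0, 0, 0, 0, 0], [0, 0, -0.06, 0, 0, 0, 0], [0, 0, -0.12, 0, 0, 0, 0], [0, 0, -0.12, 0, 0, 0, 0], [0, 0, -0.12, 0, 0, 0, 0], [0, 0, -0.1, 0, 0, 0, 0], [0, 0, 0, 0, 0, 0, 0]]
  ]
}}

```text
clock: 21.25
tcp_pos: [0.577, 0.3047, 0.2722]
orientation: [0.003, 0.044, 0.999, 0.001]
wrist_force: [1.2, -0.7, 0.3]
finger_gap: 0.085
grip_force: 0.0
```

```bash
python3 plan.py 0.435 0.147 96 0.268; python3 -c "
from h import *
c=shot('wrist');save(c,'w6')"; python3 tab.py .575 .3046 .037
```

```text
clk 21.25 tcp [0.577  0.3047 0.2722] yaw 174.98 tilt [0.0069 0.0027] gap 0.085 F 0.0 q1,q6 [0.36 0.45]
rot units 0.4388 shift units [-0.5678 -0.6307  0.0167]
pred 274 199
[266 174  14  58 672] [0.57736124 0.30257821] 173.3761897560688 ((578.4431762695312, 302.2581481933594), (10.910508155822754, 50.5474967956543), 85.15267181396484)
```

Call:
{"api": "jog_arm", "payload": {
  "increments": [
    [[0, 0, 0, 0, 0, 0.0439, 0], [0, 0, 0, 0, 0, 0.0439, 0], [0, 0, 0, 0, 0, 0.0439, 0], [0, 0, 0, 0, 0, 0.0439, 0], [0, 0, 0, 0, 0, 0.0439, 0], [0, 0, 0, 0, 0, 0.0439, 0], [0, 0, 0, 0, 0, 0.0439, 0], [0, 0, 0, 0, 0, 0.0439, 0], [0, 0, 0, 0, 0, 0.0439, 0], [0, 0, 0, 0, 0, 0.0439, 0], [-0.0947, -0.105, 0, 0, 0, 0, 0], [-0.0947, -0.105, 0, 0, 0, 0, 0], [-0.0947, -0.105, 0, 0, 0, 0, 0], [-0.0947, -0.105, 0, 0, 0, 0, 0], [-0.0947, -0.105, 0, 0, 0, 0, 0], [-0.0947, -0.105, 0, 0, 0, 0, 0], [0, 0, 0, 0, 0, 0, 0], [0, 0, 0, 0, 0, 0, 0]]
  ]
}}

```text
clock: 23.15
tcp_pos: [0.4327, 0.1459, 0.2666]
orientation: [-0.0, 0.67, 0.742, -0.0]
wrist_force: [0.4, -0.4, -0.8]
finger_gap: 0.0854
grip_force: 0.0
```

```bash
python3 tab.py .435 .147;  python3 plan.py 0.435 0.147 96 0.0985
```

```text
pred 277 190
[271 166  11  52 408] [0.43417346 0.14508532] 96.09011886805703 ((434.2225646972656, 145.6871795654297), (9.576753616333008, 49.98160171508789), 5.6347336769104)
clk 23.2 tcp [0.4334 0.1464 0.2668] yaw 95.93 tilt [-0.0006  0.0002] gap 0.0855 F 0.0 q1,q6 [0.15 1.62]
rot units -0.0004 shift units [0.0018 0.0066 0.6732]
```

Call:
{"api": "jog_arm", "payload": {
  "increments": [
    [[0, 0.003, 0.12, 0, 0, 0, 0], [0, 0, 0.13, 0, 0, 0, 0], [0, 0, 0.13, 0, 0, 0, 0], [0, 0, 0.13, 0, 0, 0, 0], [0, 0, 0.08, 0, 0, 0, 0], [0, 0, 0.05, 0, 0, 0, 0], [0, 0, 0.03, 0, 0, 0, 0], [0, 0, 0, 0, 0, 0, 0], [0, 0, 0, 0, 0, 0, 255], [0, 0, 0, 0, 0, 0, 255], [0, 0, 0, 0, 0, 0, 255], [0, 0, 0, 0, 0, 0, 255], [0, 0, 0, 0, 0, 0, 255], [0, 0, 0, 0, 0, 0, 255], [0, 0, 0, 0, 0, 0, 255], [0, 0, 0, 0, 0, 0, 255], [0, 0, 0, 0, 0, 0, 255]]
  ]
}}

```text
clock: 24.9
tcp_pos: [0.4341, 0.1465, 0.1002]
orientation: [-0.0, 0.669, 0.743, 0.0]
wrist_force: [-1.7, 0.3, 3.5]
finger_gap: 0.0087
grip_force: 61.0
```

```bash
python3 plan.py 0.493 0.3116 175 0.268
```

```text
clk 24.9 tcp [0.4341 0.1465 0.1002] yaw 95.95 tilt [0. 0.] gap 0.0087 F 61.0 q1,q6 [0.15 1.62]
rot units -0.4391 shift units [-0.1771  0.6786 -0.6712]
```

Call:
{"api": "jog_arm", "payload": {
  "increments": [
    [[0, 0, -0.04, 0, 0, 0, 255], [0, 0, -0.08, 0, 0, 0, 255], [0, 0, -0.12, 0, 0, 0, 255], [0, 0, -0.12, 0, 0, 0, 255], [0, 0, -0.12, 0, 0, 0, 255], [0, 0, -0.12, 0, 0, 0, 255], [0, 0, -0.08, 0, 0, 0, 255], [0, 0, 0, 0, 0, 0, 255], [0, 0, 0, 0, 0, -0.0439, 255], [0, 0, 0, 0, 0, -0.0439, 255], [0, 0, 0, 0, 0, -0.0439, 255], [0, 0, 0, 0, 0, -0.0439, 255], [0, 0, 0, 0, 0, -0.0439, 255], [0, 0, 0, 0, 0, -0.0439, 255], [0, 0, 0, 0, 0, -0.0439, 255], [0, 0, 0, 0, 0, -0.0439, 255], [0, 0, 0, 0, 0, -0.0439, 255], [0, 0, 0, 0, 0, -0.0439, 255]]
  ]
}}

```text
clock: 26.7
tcp_pos: [0.4335, 0.1463, 0.2685]
orientation: [-0.001, 0.041, 0.999, -0.0]
wrist_force: [0.1, -0.3, -1.9]
finger_gap: 0.0087
grip_force: 60.4
```

Call:
{"api": "jog_arm", "payload": {
  "increments": [
    [[-0.0354, 0.1357, 0, 0, 0, 0, 255], [-0.0354, 0.1357, 0, 0, 0, 0, 255], [-0.0354, 0.1357, 0, 0, 0, 0, 255], [-0.0354, 0.1357, 0, 0, 0, 0, 255], [-0.0354, 0.1357, 0, 0, 0, 0, 255], [0, 0, 0, 0, 0, 0, 255], [0, 0, 0, 0, 0, 0, 255]]
  ]
}}

```text
clock: 27.4
tcp_pos: [0.4924, 0.3119, 0.268]
orientation: [-0.001, 0.043, 0.999, -0.001]
wrist_force: [-0.7, -0.6, -1.2]
finger_gap: 0.0088
grip_force: 60.4
```

```bash
python3 plan.py 0.493 0.3116 175 0.138; python3 -c "
from h import *
c=shot('wrist');save(c,'w7')
for d in spotter.landmark_of('die_square_mouth','wrist')[:4]: print(d['uv'],d['conf'],hit(c,d['uv'],.032))
for d in spotter.landmark_of('die_oblong_mouth','wrist')[:4]: print(d['uv'],d['conf'],hit(c,d['uv'],.032))
for d in spotter.landmark_of('die_small_round_mouth','wrist')[:4]: print(d['uv'],d['conf'],hit(c,d['uv'],.032))
"
```

```text
clk 27.4 tcp [0.4924 0.3119 0.268 ] yaw 175.06 tilt [-0.003  -0.0016] gap 0.0088 F 60.4 q1,q6 [0.43 0.51]
rot units 0.0003 shift units [-0.0024 -0.0009  0.5199]
[138.9, 141.6] 0.89 [0.4352326 0.1471655 0.032    ]
[111.2, 259.1] 0.72 [0.592355 0.065996 0.032   ]
[180.9, 259.9] 0.76 [0.59803799 0.17472859 0.032     ]
```

View pics/w7.png

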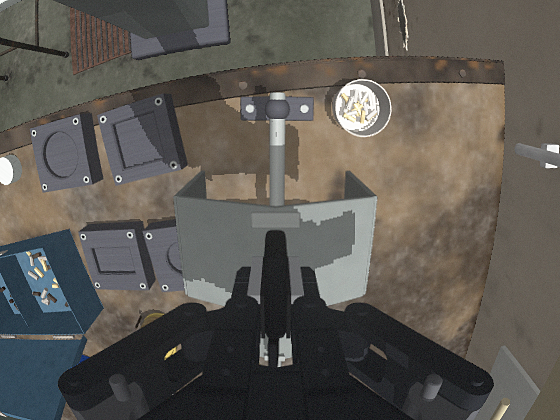

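Call:
{"api": "jog_arm", "payload": {
  "increments": [
    [[0, 0, 0.08, 0, 0, 0, 255], [0, 0, 0.11, 0, 0, 0, 255], [0, 0, 0.11, 0, 0, 0, 255], [0, 0, 0.11, 0, 0, 0, 255], [0, 0, 0.06, 0, 0, 0, 255], [0, 0, 0.03, 0, 0, 0, 255], [0, 0, 0.012, 0, 0, 0, 255], [0, 0, 0.012, 0, 0, 0, 255], [0, 0, 0.006, 0, 0, 0, 255], [0, 0, 0, 0, 0, 0, 255], [0, 0, 0, 0, 0, 0, 255]]
  ]
}}

```text
clock: 28.7
tcp_pos: [0.4936, 0.3118, 0.1383]
orientation: [0.001, 0.044, 0.999, 0.0]
wrist_force: [0.7, 0.0, -0.7]
finger_gap: 0.0088
grip_force: 60.6
```

```bash
python3 plan.py 0.493 0.3116 175 0.138
```

```text
clk 28.7 tcp [0.4936 0.3118 0.1383] yaw 174.98 tilt [0.0014 0.0007] gap 0.0088 F 60.6 q1,q6 [0.43 0.51]
rot units -0.0001 shift units [ 0.0023 -0.0011  0.0013]
```

Call:
{"api": "jog_arm", "payload": {
  "increments": [
    [[0, 0, 0.004, 0, 0, 0, 255], [0, 0, 0, 0, 0, 0, 200], [0, 0, 0, 0, 0, 0, 100], [0, 0, 0, 0, 0, 0, 0], [0, 0, 0, 0, 0, 0, 0], [0, 0, 0, 0, 0, 0, 0], [0, 0, 0, 0, 0, 0, 0], [0, 0, -0.06, 0, 0, 0, 0], [0, 0, -0.12, 0, 0, 0, 0], [0, 0, -0.16, 0, 0, 0, 0], [0, 0, -0.16, 0, 0, 0, 0], [0, 0, -0.16, 0, 0, 0, 0], [0, 0, -0.16, 0, 0, 0, 0], [0, 0, -0.16, 0, 0, 0, 0], [0, 0, -0.06, 0, 0, 0, 0], [0, 0, 0, 0, 0, 0, 0]]
  ]
}}

```text
clock: 30.3
tcp_pos: [0.494, 0.3119, 0.3995]
orientation: [0.003, 0.044, 0.999, 0.001]
wrist_force: [-0.1, 0.4, -0.3]
finger_gap: 0.0856
grip_force: 0.0
```

Call:
{"api": "jog_arm", "payload": {
  "increments": [
    [[0, 0, 0, 0, 0, 0.047, 0], [0, 0, 0, 0, 0, 0.047, 0], [0, 0, 0, 0, 0, 0.047, 0], [0, 0, 0, 0, 0, 0.047, 0], [0, 0, 0, 0, 0, 0.047, 0], [0, 0, 0, 0, 0, 0.047, 0], [0, 0, 0, 0, 0, 0.047, 0], [0, 0, 0, 0, 0, 0.047, 0], [0, 0, 0, 0, 0, 0.047, 0], [0, 0, 0, 0, 0, 0.047, 0], [-0.16, 0, 0, 0, 0, 0, 0], [-0.16, 0, 0, 0, 0, 0, 0], [-0.16, 0, 0, 0, 0, 0, 0], [-0.16, 0, 0, 0, 0, 0, 0], [-0.16, 0, 0, 0, 0, 0, 0], [-0.16, 0, 0, 0, 0, 0, 0], [-0.16, 0, 0, 0, 0, 0, 0], [-0.16, 0, 0, 0, 0, 0, 0], [0, 0, 0, 0, 0, 0, 0], [0, 0, 0, 0, 0, 0, 0]]
  ]
}}

```text
clock: 32.3
tcp_pos: [0.4948, -0.0091, 0.395]
orientation: [-0.001, 0.706, 0.709, -0.001]
wrist_force: [-0.4, -0.4, 0.4]
finger_gap: 0.0856
grip_force: 0.0
```

```bash
python3 -c "
from h import *
np.set_printoptions(precision=4,suppress=True)
s=env.get_state();print(s['tcp_pos'],s['clock'])
c=shot('wrist');save(c,'w8')
for t,z in [('blank_large_round',0),('blank_small_round',0),('blank_square',0),('blank_oblong',0),('die_large_round_mouth',.032),('die_small_round_mouth',.032),('die_square_mouth',.032),('die_oblong_mouth',.032)]:
    print(t,[(np.round(d['uv']),round(d['conf'],2),hit(c,d['uv'],z)[:2]) for d in spotter.landmark_of(t,'wrist')[:3]])
c=shot('scene');save(c,'s8');a=c['pixels'][130:340,100:380];cv2.imwrite('pics/s8c.png',cv2.resize(a[:,:,::-1],(800,600)))
"
```

```text
[ 0.4948 -0.0091  0.395 ] 32.3
blank_large_round [(array([269., 336.]), 0.76, array([ 0.4824, -0.39  ]))]
blank_small_round [(array([242., 216.]), 0.83, array([ 0.437, -0.12 ]))]
blank_square [(array([258., 263.]), 0.82, array([ 0.464 , -0.2131]))]
blank_oblong [(array([245., 306.]), 0.67, array([ 0.4344, -0.3126]))]
die_large_round_mouth [(array([235., 141.]), 0.61, array([0.4316, 0.0165]))]
die_small_round_mouth []
die_square_mouth [(array([236.,  59.]), 0.57, array([0.4337, 0.1447]))]
die_oblong_mouth [(array([340., 109.]), 0.87, array([0.5943, 0.0679]))]
```

View pics/w8.png

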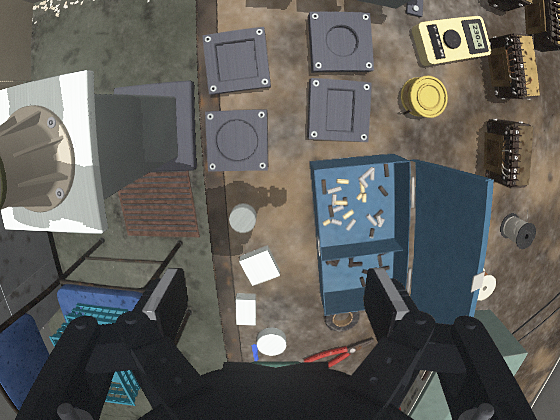

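View pics/s8c.png

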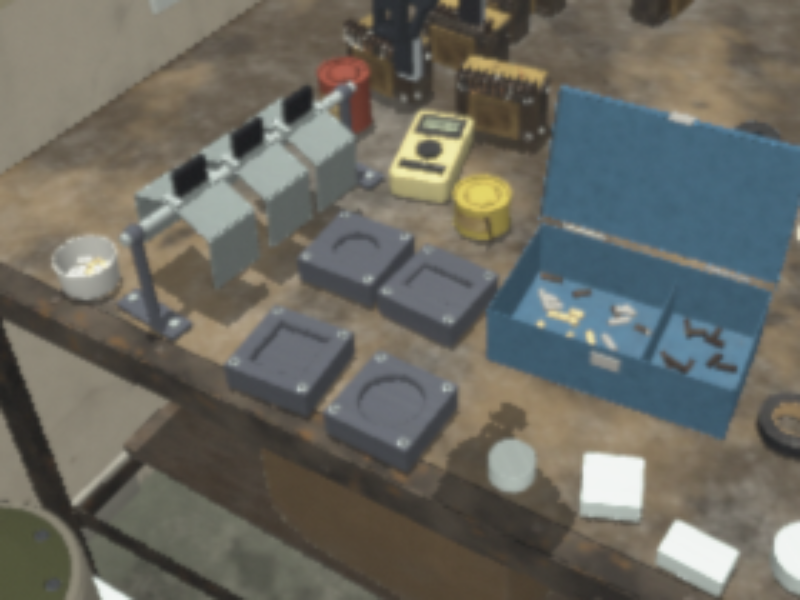

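All three covers hang side by side. Both views show four empty dies and four blanks. I'll fit the die blocks and blanks by silhouette.

```bash
cat > fit.py <<'E'
# fit.py name x y yaw ... : fits prism silhouette to cut_out in the wrist view
from h import *; import sys
from scipy.optimize import minimize
def outline(name):
    if 'die' in name: w,h=.048,.048
    elif 'square' in name: w,h=.028,.028
    elif 'oblong' in name: w,h=.019,.031
    else:
        r=.031 if 'large' in name else .023; t=np.linspace(0,2*np.pi,40); return np.c_[r*np.cos(t),r*np.sin(t)]
    return np.array([[w,h],[-w,h],[-w,-h],[w,-h]])
def fit(c,name,x,y,yaw,z0=0,reg=None):
    o=outline(name); H=.032 if 'die' in name else .024
    if reg is None:
        rs=spotter.cut_out(name,'wrist'); p=proj(c,[x,y,z0+H/2])
        rs=[r for r in rs if np.hypot(*(np.array(r['uv'])-p))<45]
        if not rs: print(name,'none'); return None
        reg=np.array(rs[0]['region'])
    S=4; ys,xs=np.where(reg); u0,v0=xs.min()-12,ys.min()-12; u1,v1=xs.max()+12,ys.max()+12
    big=cv2.resize(reg[max(v0,0):v1,max(u0,0):u1].astype(np.uint8),None,fx=S,fy=S,interpolation=cv2.INTER_NEAREST); off=np.array([max(u0,0),max(v0,0)])
    def cost(q,ret=False):
        a=q[2]; C,Sn=np.cos(a),np.sin(a); b=o@np.array([[C,Sn],[-Sn,C]])+q[:2]
        pts=np.array([proj(c,[*p,z]) for p in b for z in (z0,z0+H)])
        h=cv2.convexHull(((pts-off+.5)*S*16).round().astype(np.int32)); m=np.zeros_like(big); cv2.fillPoly(m,[h],1,shift=4)
        return 1-(m&big).sum()/(m|big).sum()
    best=None
    for s in (0.002,.005):
        s0=np.array([x,y,np.radians(yaw)]) if best is None else best.x
        best=minimize(cost,s0,method='Nelder-Mead',options=dict(initial_simplex=[s0,s0+[s,0,0],s0+[0,s,0],s0+[0,0,.08]],xatol=1e-4,fatol=1e-4,maxiter=150))
    return best.x[:2],np.degrees(best.x[2]),1-best.fun
if __name__=='__main__':
    np.set_printoptions(precision=4,suppress=True)
    s=env.get_state(); print('clk',s['clock'],s['tcp_pos'])
    c=shot('wrist'); save(c,'fit'); a=sys.argv[1:]
    for i in range(0,len(a),4): print(a[i],fit(c,a[i],*map(float,a[i+1:i+4])))
E
python3 fit.py die_large_round_mouth .433 .017 3 die_small_round_mouth .597 .176 4 die_square_mouth .4345 .146 6 die_oblong_mouth .593 .068 0 blank_large_round .485 -.39 0 blank_small_round .437 -.12 0 blank_square .462 -.213 20 blank_oblong .437 -.3126 0
```

```text
clk 32.8 [ 0.4952 -0.0078  0.3966]
die_large_round_mouth (array([0.4332, 0.0177]), np.float64(0.06208790766115409), np.float64(0.9840701719009931))
die_small_round_mouth (array([0.5968, 0.1796]), np.float64(3.4093101540579824), np.float64(0.9794430145845707))
die_square_mouth (array([0.4333, 0.1452]), np.float64(6.369990778613025), np.float64(0.9782245913060384))
die_oblong_mouth (array([0.595 , 0.0674]), np.float64(-0.8755747504828733), np.float64(0.9723392145702903))
blank_large_round (array([ 0.488 , -0.3971]), np.float64(7.608386063725071), np.float64(0.8956276445698167))
blank_small_round (array([ 0.4386, -0.1178]), np.float64(4.40750337475449), np.float64(0.9025435838811089))
blank_square (array([ 0.467, -0.211]), np.float64(22.074350865251994), np.float64(0.965103039963566))
blank_oblong (array([ 0.4368, -0.3101]), np.float64(-0.6067500209308788), np.float64(0.9391782901603568))
```

Call:
{"api": "jog_arm", "payload": {
  "increments": [
    [[-0.074, -0.038, 0.131, 0, 0, 0, 0], [-0.074, -0.038, 0.131, 0, 0, 0, 0], [-0.074, -0.038, 0.131, 0, 0, 0, 0], [-0.074, -0.038, 0.131, 0, 0, 0, 0], [-0.074, -0.038, 0.131, 0, 0, 0, 0], [-0.074, -0.038, 0.131, 0, 0, 0, 0], [0, 0, 0, 0, 0, 0, 0], [0, 0, 0, 0, 0, 0, 0]]
  ]
}}

```text
clock: 34.05
tcp_pos: [0.4387, -0.1198, 0.2003]
orientation: [-0.001, 0.705, 0.709, 0.0]
wrist_force: [0.0, 0.1, 0.4]
finger_gap: 0.0854
grip_force: 0.0
```

```bash
python3 fit.py blank_small_round .438 -.119 0 blank_square .467 -.211 22; python3 plan.py .438 -.119 90 .010
```

```text
clk 34.05 [ 0.4387 -0.1198  0.2003]
blank_small_round (array([ 0.439 , -0.1181]), np.float64(1.8367764025029079), np.float64(0.960810614849188))
blank_square (array([ 0.4667, -0.2104]), np.float64(24.09167122304562), np.float64(0.9665541720004655))
clk 34.2 tcp [ 0.4405 -0.1198  0.2019] yaw 90.42 tilt [ 0.0032 -0.0011] gap 0.0852 F 0.0 q1,q6 [-0.44  1.12]
rot units 0.0023 shift units [ 0.0033 -0.0101  0.7677]
```

View pics/fit.png

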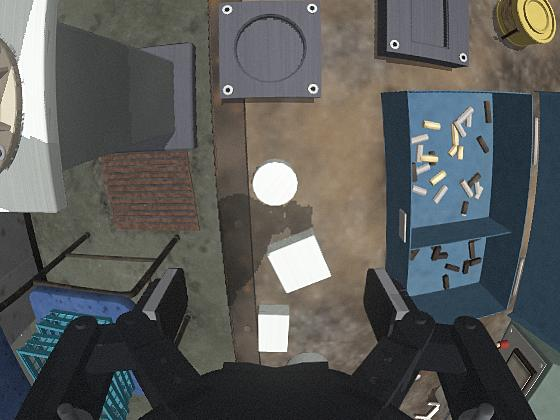

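Call:
{"api": "jog_arm", "payload": {
  "increments": [
    [[0.006, 0, 0.14, 0, 0, 0, 0], [0, 0, 0.14, 0, 0, 0, 0], [0, 0, 0.14, 0, 0, 0, 0], [0, 0, 0.14, 0, 0, 0, 0], [0, 0, 0.12, 0, 0, 0, 0], [0, 0, 0.06, 0, 0, 0, 0], [0, 0, 0.02, 0, 0, 0, 0], [0, 0, 0, 0, 0, 0, 0], [0, 0, 0, 0, 0, 0, 0], [0, 0, 0, 0, 0, 0, 255], [0, 0, 0, 0, 0, 0, 255], [0, 0, 0, 0, 0, 0, 255], [0, 0, 0, 0, 0, 0, 255], [0, 0, 0, 0, 0, 0, 255], [0, 0, 0, 0, 0, 0, 255], [0, 0, 0, 0, 0, 0, 255]]
  ],
  "force": 80
}}

```text
clock: 35.8
tcp_pos: [0.4395, -0.1186, 0.0114]
orientation: [0.001, 0.705, 0.709, 0.0]
wrist_force: [-2.4, 0.7, 10.7]
finger_gap: 0.043
grip_force: 79.6
```

```bash
python3 plan.py .5968 .1786 90 .13
```

```text
clk 35.8 tcp [ 0.4395 -0.1186  0.0114] yaw 90.37 tilt [ 0.0015 -0.0006] gap 0.043 F 79.6 q1,q6 [-0.44  1.12]
rot units 0.0020 shift units [ 1.1887  0.6293 -0.4746]
```

Call:
{"api": "jog_arm", "payload": {
  "increments": [
    [[0, 0, -0.05, 0, 0, 0, 255], [0, 0, -0.1, 0, 0, 0, 255], [0, 0, -0.14, 0, 0, 0, 255], [0, 0, -0.14, 0, 0, 0, 255], [0, 0, -0.14, 0, 0, 0, 255], [0, 0, -0.05, 0, 0, 0, 255], [0.13, 0.09, 0, 0, 0, 0, 255], [0.13, 0.09, 0, 0, 0, 0, 255], [0.13, 0.09, 0, 0, 0, 0, 255], [0.13, 0.09, 0, 0, 0, 0, 255], [0.13, 0.09, 0, 0, 0, 0, 255], [0.13, 0.09, 0, 0, 0, 0, 255], [0.13, 0.09, 0, 0, 0, 0, 255], [0, 0, 0, 0, 0, 0, 255], [0, 0, 0, 0, 0, 0, 255]]
  ]
}}

```text
clock: 37.3
tcp_pos: [0.5945, 0.1109, 0.1642]
orientation: [-0.0, 0.704, 0.71, -0.001]
wrist_force: [-1.0, 0.0, -1.8]
finger_gap: 0.0425
grip_force: 81.9
```

```bash
python3 plan.py .5968 .179 90 .06; python3 fit.py die_small_round_mouth .597 .179 3.5  die_square_mouth .4345 .146 6 die_oblong_mouth .595 .068 -1; python3 plan.py .5968 .179 90 .06
```

```text
clk 37.3 tcp [0.5945 0.1109 0.1642] yaw 90.47 tilt [-0.0017 -0.0003] gap 0.0425 F 81.9 q1,q6 [0.05 1.61]
rot units 0.0026 shift units [0.2724 0.0092 0.4169]
clk 37.3 [0.5945 0.1109 0.1642]
die_small_round_mouth (array([0.5968, 0.1792]), np.float64(3.641050796293147), np.float64(0.9823994429024))
die_square_mouth (array([0.4325, 0.1448]), np.float64(5.951200212657337), np.float64(0.9825683838206514))
die_oblong_mouth none
die_oblong_mouth None
clk 37.5 tcp [0.5943 0.1092 0.1651] yaw 90.29 tilt [-0.0005 -0.0001] gap 0.0424 F 81.9 q1,q6 [0.05 1.61]
rot units 0.0016 shift units [0.2794 0.0101 0.4205]
```

View pics/fit.png

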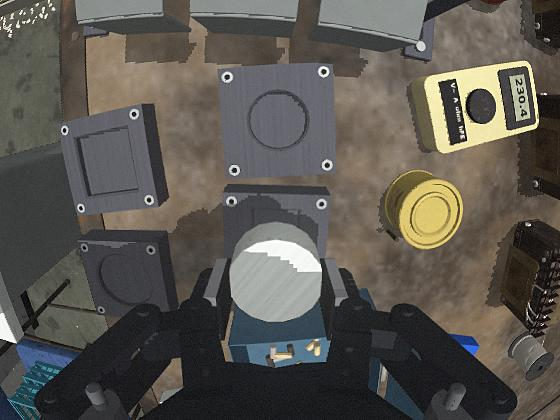

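The die is in clear view at (277,118), and the blank is held at (276,272). Before placing it, I'll check how the blank sits relative to the TCP.

```bash
cat > held.py <<'E'
from fit import *
name=sys.argv[1]; gz=float(sys.argv[2]); yaw=float(sys.argv[3]) if len(sys.argv)>3 else 0
s=env.get_state(); c=shot('wrist'); p=s['tcp_pos']; r=fit(c,name,p[0],p[1],yaw,z0=p[2]-gz)
print('tcp',np.round(p,4),'blank-tcp',None if r is None else (np.round(r[0]-p[:2],4),round(r[1],1),round(r[2],3)))
E
python3 held.py blank_small_round .0114; python3 held.py blank_large_round .0114
```

```text
tcp [0.5943 0.1092 0.1651] blank-tcp (array([0.0008, 0.0006]), np.float64(2.9), np.float64(0.962))
blank_large_round none
tcp [0.5945 0.1092 0.1653] blank-tcp None
```

Call:
{"api": "jog_arm", "payload": {
  "increments": [
    [[0.069, 0.002, 0, 0, 0, 0, 255], [0.069, 0.002, 0, 0, 0, 0, 255], [0.069, 0.002, 0, 0, 0, 0, 255], [0.069, 0.001, 0, 0, 0, 0, 255], [0, 0, 0, 0, 0, 0, 255], [0, 0, 0.1, 0, 0, 0, 255], [0, 0, 0.12, 0, 0, 0, 255], [0, 0, 0.12, 0, 0, 0, 255], [0, 0, 0.08, 0, 0, 0, 255], [0, 0, 0.04, 0, 0, 0, 255], [0, 0, 0, 0, 0, 0, 255], [0, 0, 0, 0, 0, 0, 255]]
  ]
}}

```text
clock: 38.9
tcp_pos: [0.5969, 0.1795, 0.0509]
orientation: [0.0, 0.705, 0.709, 0.0]
wrist_force: [0.4, -1.1, -0.8]
finger_gap: 0.0427
grip_force: 82.0
```

```bash
python3 plan.py .5964 .1787 90 .0355; python3 held.py blank_small_round .0114
```

```text
clk 38.9 tcp [0.5969 0.1795 0.0509] yaw 90.39 tilt [0.0012 0.0002] gap 0.0427 F 82.0 q1,q6 [0.16 1.73]
rot units 0.0022 shift units [-0.0033 -0.002   0.0616]
tcp [0.5969 0.1795 0.0509] blank-tcp (array([0.0006, 0.    ]), np.float64(0.2), np.float64(0.936))
```

Call:
{"api": "jog_arm", "payload": {
  "increments": [
    [[-0.002, -0.002, 0.01, 0, 0, 0, 255], [0, 0, 0.01, 0, 0, 0, 255], [0, 0, 0.01, 0, 0, 0, 255], [0, 0, 0.01, 0, 0, 0, 255], [0, 0, 0.008, 0, 0, 0, 255], [0, 0, 0.006, 0, 0, 0, 255], [0, 0, 0.006, 0, 0, 0, 255], [0, 0, 0, 0, 0, 0, 255], [0, 0, 0, 0, 0, 0, 255]]
  ]
}}

```text
clock: 39.9
tcp_pos: [0.5958, 0.1787, 0.0351]
orientation: [0.0, 0.705, 0.709, 0.0]
wrist_force: [0.0, 0.8, -2.8]
finger_gap: 0.0426
grip_force: 82.0
```

Call:
{"api": "jog_arm", "payload": {
  "increments": [
    [[0, 0, 0, 0, 0, 0, 150], [0, 0, 0, 0, 0, 0, 60], [0, 0, 0, 0, 0, 0, 0], [0, 0, 0, 0, 0, 0, 0], [0, 0, 0, 0, 0, 0, 0], [0, 0, 0, 0, 0, 0, 0], [0, 0, -0.06, 0, 0, 0, 0], [0, 0, -0.14, 0, 0, 0, 0], [0, 0, -0.16, 0, 0, 0, 0], [0, 0, -0.16, 0, 0, 0, 0], [0, 0, -0.1, 0, 0, 0, 0], [0, 0, 0, 0, 0, 0, 0]]
  ]
}}

```text
clock: 41.1
tcp_pos: [0.5983, 0.1792, 0.1951]
orientation: [0.002, 0.705, 0.709, 0.003]
wrist_force: [0.2, 0.1, -0.3]
finger_gap: 0.0852
grip_force: 0.0
```

```bash
cat > chk.py <<'E'
# chk.py name x y yaw: is the blank seated?  compares z0 hypotheses
from fit import *
c=shot('wrist'); a=sys.argv[1:]; x,y,w=map(float,a[1:4])
rs=[r for r in spotter.cut_out(a[0],'wrist') if np.hypot(*(np.array(r['uv'])-proj(c,[x,y,.035])))<45]
if not rs: print('none')
for r in rs[:1]:
    reg=np.array(r['region']); save(c,'chk')
    for z in (.023,.032): print(z,fit(c,a[0],x,y,w,z0=z,reg=reg))
E
sed -i "s/H=.032 if 'die' in name else .024/H=HH or (.032 if 'die' in name else .024)/; s/^def outline/HH=None\ndef outline/" fit.py
sed -i "s/^c=shot/import fit as F; F.HH=None\nc=shot/" chk.py
python3 chk.py blank_small_round .5965 .179 0; python3 plan.py .467 -.211 90 .2
```

```text
0.023 (array([0.59693269, 0.17920976]), np.float64(0.10504382702657115), np.float64(0.9624103737604882))
0.032 (array([0.59693698, 0.18082299]), np.float64(-2.0947198486113985), np.float64(0.9129782445611403))
clk 41.2 tcp [0.5961 0.1788 0.1905] yaw 90.38 tilt [0.0015 0.0003] gap 0.0854 F 0.0 q1,q6 [0.16 1.73]
rot units 0.0021 shift units [-1.5592 -0.5163 -0.0379]
```

Seated: z = 0.023 fits better, and it is centred on the die. Next is the square.

Call:
{"api": "jog_arm", "payload": {
  "increments": [
    [[-0.1415, -0.047, 0, 0, 0, 0, 0], [-0.1415, -0.047, 0, 0, 0, 0, 0], [-0.1415, -0.047, 0, 0, 0, 0, 0], [-0.1415, -0.047, 0, 0, 0, 0, 0], [-0.1415, -0.047, 0, 0, 0, 0, 0], [-0.1415, -0.047, 0, 0, 0, 0, 0], [-0.1415, -0.047, 0, 0, 0, 0, 0], [-0.1415, -0.047, 0, 0, 0, 0, 0], [-0.1415, -0.047, 0, 0, 0, 0, 0], [-0.1415, -0.047, 0, 0, 0, 0, 0], [-0.1415, -0.047, 0, 0, 0, 0, 0], [0, 0, 0, 0, 0, -0.042, 0], [0, 0, 0, 0, 0, -0.042, 0], [0, 0, 0, 0, 0, -0.042, 0], [0, 0, 0, 0, 0, 0, 0], [0, 0, 0, 0, 0, 0, 0]]
  ]
}}

```text
clock: 42.8
tcp_pos: [0.4683, -0.2108, 0.1887]
orientation: [-0.001, 0.553, 0.833, 0.0]
wrist_force: [0.2, -0.3, 0.0]
finger_gap: 0.0856
grip_force: 0.0
```

```bash
python3 fit.py blank_square .467 -.211 23 blank_oblong .437 -.311 0; python3 plan.py .467 -.211 113 .008
```

```text
clk 42.8 [ 0.4683 -0.2108  0.1887]
blank_square (array([ 0.4671, -0.2104]), np.float64(24.586982198037596), np.float64(0.9746187383541075))
blank_oblong (array([ 0.4372, -0.3096]), np.float64(-1.4091836671418896), np.float64(0.9694895249336087))
clk 42.95 tcp [ 0.4688 -0.2109  0.1895] yaw 112.97 tilt [-0.0007  0.0006] gap 0.0852 F 0.0 q1,q6 [-0.58  0.59]
rot units -0.0002 shift units [ 0.0027 -0.0068  0.726 ]
```

Call:
{"api": "jog_arm", "payload": {
  "increments": [
    [[0.003, -0.006, 0.14, 0, 0, -0.0085, 0], [0, 0, 0.14, 0, 0, 0, 0], [0, 0, 0.14, 0, 0, 0, 0], [0, 0, 0.14, 0, 0, 0, 0], [0, 0, 0.09, 0, 0, 0, 0], [0, 0, 0.05, 0, 0, 0, 0], [0, 0, 0.02, 0, 0, 0, 0], [0, 0, 0, 0, 0, 0, 0], [0, 0, 0, 0, 0, 0, 0], [0, 0, 0, 0, 0, 0, 255], [0, 0, 0, 0, 0, 0, 255], [0, 0, 0, 0, 0, 0, 255], [0, 0, 0, 0, 0, 0, 255], [0, 0, 0, 0, 0, 0, 255], [0, 0, 0, 0, 0, 0, 255]]
  ]
}}

```text
clock: 44.45
tcp_pos: [0.4682, -0.2117, 0.0116]
orientation: [0.001, 0.54, 0.841, -0.0]
wrist_force: [-0.9, 1.2, 8.3]
finger_gap: 0.0535
grip_force: 84.0
```

```bash
python3 plan.py .433 .145 96.1 .17
```

```text
clk 44.45 tcp [ 0.4682 -0.2117  0.0116] yaw 114.58 tilt [ 0.002  -0.0014] gap 0.0535 F 84.0 q1,q6 [-0.58  0.56]
rot units 0.1027 shift units [ 1.4337  0.0115 -0.6337]
```

Call:
{"api": "jog_arm", "payload": {
  "increments": [
    [[0, 0, -0.05, 0, 0, 0, 255], [0, 0, -0.1, 0, 0, 0, 255], [0, 0, -0.14, 0, 0, 0, 255], [0, 0, -0.14, 0, 0, 0, 255], [0, 0, -0.14, 0, 0, 0, 255], [0, 0, -0.05, 0, 0, 0, 255], [0, 0, 0, 0, 0, 0.0342, 255], [0, 0, 0, 0, 0, 0.0342, 255], [0, 0, 0, 0, 0, 0.0342, 255], [0.1417, 0.001, 0, 0, 0, 0, 255], [0.1417, 0.001, 0, 0, 0, 0, 255], [0.1417, 0.001, 0, 0, 0, 0, 255], [0.1417, 0.001, 0, 0, 0, 0, 255], [0.1417, 0.001, 0, 0, 0, 0, 255], [0.1417, 0.001, 0, 0, 0, 0, 255], [0.1417, 0.001, 0, 0, 0, 0, 255], [0.1417, 0.001, 0, 0, 0, 0, 255], [0, 0, 0, 0, 0, 0, 255], [0, 0, 0, 0, 0, 0, 255], [0, 0, 0, 0, 0, 0, 255]]
  ]
}}

```text
clock: 46.45
tcp_pos: [0.4391, 0.0703, 0.1648]
orientation: [-0.0, 0.669, 0.744, -0.0]
wrist_force: [-0.9, -0.3, -1.6]
finger_gap: 0.0533
grip_force: 84.8
```

```bash
python3 held.py blank_square .0116 6; python3 fit.py die_square_mouth .433 .145 6; python3 plan.py .433 .145 96.1 .05
```

```text
tcp [0.4391 0.0703 0.1648] blank-tcp (array([0.0008, 0.0013]), np.float64(6.1), np.float64(0.978))
clk 46.55 [0.4393 0.0699 0.1649]
die_square_mouth (array([0.4339, 0.1452]), np.float64(6.273142113283575), np.float64(0.9794913903918435))
clk 46.65 tcp [0.4393 0.0699 0.165 ] yaw 96.01 tilt [-0.0001 -0.    ] gap 0.0533 F 84.8 q1,q6 [-0.02  1.44]
rot units -0.0005 shift units [0.3013 0.0068 0.4598]
```

Call:
{"api": "jog_arm", "payload": {
  "increments": [
    [[0.0744, 0.001, 0, 0, 0, -0.001, 255], [0.0744, 0.001, 0, 0, 0, 0, 255], [0.0744, 0.001, 0, 0, 0, 0, 255], [0.0744, 0.001, 0, 0, 0, 0, 255], [0, 0, 0, 0, 0, 0, 255], [0, 0, 0.1, 0, 0, 0, 255], [0, 0, 0.12, 0, 0, 0, 255], [0, 0, 0.12, 0, 0, 0, 255], [0, 0, 0.07, 0, 0, 0, 255], [0, 0, 0.04, 0, 0, 0, 255], [0, 0, 0, 0, 0, 0, 255], [0, 0, 0, 0, 0, 0, 255]]
  ]
}}

```text
clock: 47.85
tcp_pos: [0.4327, 0.1446, 0.0531]
orientation: [0.0, 0.667, 0.745, 0.0]
wrist_force: [0.1, 0.6, -1.5]
finger_gap: 0.0536
grip_force: 84.7
```

```bash
python3 plan.py .4326 .144 96.2 .0352; python3 held.py blank_square .0116 6
```

```text
clk 47.85 tcp [0.4327 0.1446 0.0531] yaw 96.26 tilt [0.0008 0.0001] gap 0.0536 F 84.7 q1,q6 [0.15 1.61]
rot units 0.0003 shift units [-0.0022 -0.0008  0.0718]
tcp [0.4327 0.1446 0.0531] blank-tcp (array([0.0006, 0.0011]), np.float64(5.9), np.float64(0.966))
```

Call:
{"api": "jog_arm", "payload": {
  "increments": [
    [[-0.002, 0, 0.016, 0, 0, 0, 255], [0, 0, 0.012, 0, 0, 0, 255], [0, 0, 0.01, 0, 0, 0, 255], [0, 0, 0.01, 0, 0, 0, 255], [0, 0, 0.008, 0, 0, 0, 255], [0, 0, 0.008, 0, 0, 0, 255], [0, 0, 0.006, 0, 0, 0, 255], [0, 0, 0, 0, 0, 0, 255], [0, 0, 0, 0, 0, 0, 255]]
  ]
}}

```text
clock: 48.85
tcp_pos: [0.4338, 0.1422, 0.0377]
orientation: [0.003, 0.668, 0.744, -0.001]
wrist_force: [-4.7, -13.0, 22.9]
finger_gap: 0.0533
grip_force: 91.3
```

Call:
{"api": "jog_arm", "payload": {
  "increments": [
    [[-0.004, 0, 0, 0, 0, 0, 255], [-0.004, 0, 0, 0, 0, 0, 255], [0, 0, 0, 0, 0, 0, 255]]
  ]
}}

```text
clock: 49.15
tcp_pos: [0.4339, 0.142, 0.0375]
orientation: [0.002, 0.667, 0.745, 0.001]
wrist_force: [-3.9, -5.9, 20.6]
finger_gap: 0.0535
grip_force: 91.0
```

Call:
{"api": "jog_arm", "payload": {
  "increments": [
    [[-0.004, 0, 0, 0, 0, 0.004, 255], [0, -0.004, 0, 0, 0, 0, 255], [0, 0, 0, 0, 0, -0.008, 255], [0, 0, 0, 0, 0, 0.004, 255], [0, 0, 0, 0, 0, 0, 255]]
  ]
}}

```text
clock: 49.65
tcp_pos: [0.4341, 0.1418, 0.0376]
orientation: [0.002, 0.667, 0.745, 0.002]
wrist_force: [-1.9, -1.6, 17.5]
finger_gap: 0.0539
grip_force: 90.6
```

Call:
{"api": "jog_arm", "payload": {
  "increments": [
    [[0, 0, 0, 0, 0, 0, 150], [0, 0, 0, 0, 0, 0, 60], [0, 0, 0, 0, 0, 0, 0], [0, 0, 0, 0, 0, 0, 0], [0, 0, 0, 0, 0, 0, 0], [0, 0, 0, 0, 0, 0, 0], [0, 0, -0.06, 0, 0, 0, 0], [0, 0, -0.14, 0, 0, 0, 0], [0, 0, -0.16, 0, 0, 0, 0], [0, 0, -0.16, 0, 0, 0, 0], [0, 0, -0.1, 0, 0, 0, 0], [0, 0, 0, 0, 0, 0, 0], [0, 0, 0, 0, 0, 0, 0]]
  ]
}}

```text
clock: 50.95
tcp_pos: [0.4317, 0.1414, 0.1901]
orientation: [0.0, 0.667, 0.745, 0.0]
wrist_force: [-0.8, 0.4, -0.9]
finger_gap: 0.0852
grip_force: 0.0
```

```bash
python3 chk.py blank_square .433 .144 6; python3 -c "
from h import *
c=shot('wrist'); u,v=proj(c,[.433,.144,.04]).astype(int); print(u,v)
a=c['pixels'][v-60:v+60,u-80:u+80]; cv2.imwrite('pics/sq.png',cv2.resize(a[:,:,::-1],(800,600),interpolation=cv2.INTER_CUBIC))"; python3 plan.py .433 .144 96 .2
```

```text
0.023 (array([0.43439713, 0.14474277]), np.float64(6.935991603649411), np.float64(0.9675323663670213))
0.032 (array([0.43437059, 0.14708084]), np.float64(7.991660959295549), np.float64(0.9627253238322413))
277 190
clk 51.1 tcp [0.4304 0.1412 0.1885] yaw 96.3 tilt [-0.0028 -0.0003] gap 0.0854 F 0.0 q1,q6 [0.14 1.6 ]
rot units 0.0016 shift units [ 0.01    0.0115 -0.0459]
```

View pics/sq.png

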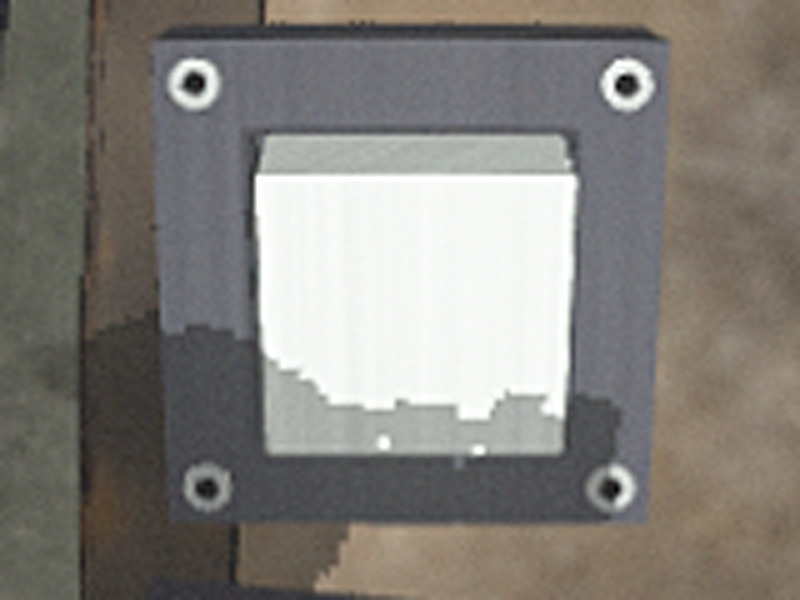

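The square blank lies inside its cavity with a roughly even gap, but the descent met resistance. I'll press it gently with closed fingers to confirm it is home.

Call:
{"api": "jog_arm", "payload": {
  "increments": [
    [[0.012, 0.012, 0.05, 0, 0, 0, 255], [0, 0, 0.1, 0, 0, 0, 255], [0, 0, 0.1, 0, 0, 0, 255], [0, 0, 0.08, 0, 0, 0, 255], [0, 0, 0.08, 0, 0, 0, 255], [0, 0, 0.06, 0, 0, 0, 255], [0, 0, 0.04, 0, 0, 0, 255], [0, 0, 0.008, 0, 0, 0, 255], [0, 0, 0.008, 0, 0, 0, 255], [0, 0, 0, 0, 0, 0, 255], [0, 0, 0, 0, 0, 0, 255]]
  ]
}}

```text
clock: 52.2
tcp_pos: [0.4347, 0.1448, 0.0591]
orientation: [0.0, 0.667, 0.745, 0.001]
wrist_force: [1.2, -0.3, 0.3]
finger_gap: -0.0002
grip_force: 0.0
```

```bash
python3 plan.py .4335 .1445 96.3 .047
```

```text
clk 52.2 tcp [0.4347 0.1448 0.0591] yaw 96.3 tilt [0.0013 0.0002] gap -0.0002 F 0.0 q1,q6 [0.15 1.61]
rot units -0.0000 shift units [-0.0006 -0.0049  0.0485]
```

Call:
{"api": "jog_arm", "payload": {
  "increments": [
    [[0, 0, 0.012, 0, 0, 0, 255], [0, 0, 0.012, 0, 0, 0, 255], [0, 0, 0.008, 0, 0, 0, 255], [0, 0, 0.006, 0, 0, 0, 255], [0, 0, 0, 0, 0, 0, 255], [0, 0, 0, 0, 0, 0, 255]]
  ]
}}

```text
clock: 52.8
tcp_pos: [0.4349, 0.1449, 0.0519]
orientation: [0.001, 0.667, 0.745, 0.001]
wrist_force: [-7.7, -1.6, 27.3]
finger_gap: 0.0
grip_force: 13.5
```

Call:
{"api": "jog_arm", "payload": {
  "increments": [
    [[0, 0, -0.03, 0, 0, 0, 255], [0.07, 0, 0, 0, 0, 0, 255], [0, 0, 0.018, 0, 0, 0, 255], [0, 0, 0.008, 0, 0, 0, 255], [0, 0, 0.004, 0, 0, 0, 255], [0, 0, 0, 0, 0, 0, 255], [0, 0, 0, 0, 0, 0, 255]]
  ]
}}

```text
clock: 53.5
tcp_pos: [0.4337, 0.1642, 0.0543]
orientation: [0.0, 0.667, 0.745, 0.004]
wrist_force: [-14.3, 3.4, 49.8]
finger_gap: 0.0
grip_force: 24.7
```

Call:
{"api": "jog_arm", "payload": {
  "increments": [
    [[0, 0, -0.03, 0, 0, 0, 255], [-0.14, 0, 0, 0, 0, 0, 255], [0, 0, 0.018, 0, 0, 0, 255], [0, 0, 0.008, 0, 0, 0, 255], [0, 0, 0.004, 0, 0, 0, 255], [0, 0, 0, 0, 0, 0, 255], [0, 0, 0, 0, 0, 0, 255]]
  ]
}}

```text
clock: 54.2
tcp_pos: [0.436, 0.1268, 0.0494]
orientation: [0.001, 0.667, 0.745, -0.001]
wrist_force: [-2.0, -4.7, 9.6]
finger_gap: 0.0002
grip_force: 4.8
```

The probing shows the +y edge about 5 mm high, resting on the rim. I'll nudge the blank toward -y with the closed fingertips so it drops in.

Call:
{"api": "jog_arm", "payload": {
  "increments": [
    [[0, 0, -0.1, 0, 0, 0, 255], [0.13, 0.01, 0, 0, 0, 0, 255], [0.13, 0.008, 0, 0, 0, 0, 255], [0, 0, 0, 0, 0, 0, 255], [0, 0, 0.08, 0, 0, 0, 255], [0, 0, 0.05, 0, 0, 0, 255], [0, 0, 0.008, 0, 0, 0, 255], [0, 0, 0, 0, 0, 0, 255], [0, 0, 0, 0, 0, 0, 255]]
  ]
}}

```text
clock: 55.1
tcp_pos: [0.4336, 0.1923, 0.0399]
orientation: [0.0, 0.667, 0.745, 0.0]
wrist_force: [-0.1, -0.3, -0.6]
finger_gap: -0.0002
grip_force: 0.0
```

```bash
python3 plan.py .431 .184 96.3 .040
```

```text
clk 55.1 tcp [0.4336 0.1923 0.0399] yaw 96.29 tilt [0.0003 0.0001] gap -0.0002 F 0.0 q1,q6 [0.25 1.71]
rot units -0.0001 shift units [-0.0319 -0.0141 -0.0005]
```

Call:
{"api": "jog_arm", "payload": {
  "increments": [
    [[-0.012, 0, 0, 0, 0, 0, 255], [-0.012, 0, 0, 0, 0, 0, 255], [-0.008, 0, 0, 0, 0, 0, 255], [0, 0, 0, 0, 0, 0, 255], [0, 0, 0, 0, 0, 0, 255]]
  ]
}}

```text
clock: 55.6
tcp_pos: [0.4344, 0.1843, 0.0397]
orientation: [0.0, 0.667, 0.745, 0.0]
wrist_force: [0.6, -0.1, -0.9]
finger_gap: -0.0
grip_force: 0.0
```

Call:
{"api": "jog_arm", "payload": {
  "increments": [
    [[-0.008, 0, 0, 0, 0, 0, 255], [-0.008, 0, 0, 0, 0, 0, 255], [0, 0, 0, 0, 0, 0, 255]]
  ]
}}

```text
clock: 55.9
tcp_pos: [0.4342, 0.1823, 0.0397]
orientation: [-0.002, 0.667, 0.745, 0.001]
wrist_force: [-1.5, 7.2, 1.3]
finger_gap: 0.0001
grip_force: 3.9
```

Call:
{"api": "jog_arm", "payload": {
  "increments": [
    [[-0.006, 0, 0, 0, 0, 0, 255], [-0.006, 0, 0, 0, 0, 0, 255], [0, 0, 0, 0, 0, 0, 255]]
  ]
}}

```text
clock: 56.2
tcp_pos: [0.4343, 0.182, 0.0401]
orientation: [-0.004, 0.666, 0.746, 0.004]
wrist_force: [-4.4, 15.9, 4.1]
finger_gap: -0.0001
grip_force: 8.8
```

Call:
{"api": "jog_arm", "payload": {
  "increments": [
    [[0.028, 0, 0, 0, 0, 0, 255], [0.014, 0, -0.1, 0, 0, 0, 255], [-0.1, 0.04, -0.02, 0, 0, 0, 255], [-0.098, 0.032, 0, 0, 0, 0, 255], [0, 0, 0.04, 0, 0, 0, 255], [0, 0, 0.027, 0, 0, 0, 255], [0, 0, 0.01, 0, 0, 0, 255], [0, 0, 0, 0, 0, 0, 255], [0, 0, 0, 0, 0, 0, 255]]
  ]
}}

```text
clock: 57.1
tcp_pos: [0.4567, 0.1412, 0.0501]
orientation: [-0.0, 0.667, 0.745, -0.0]
wrist_force: [-0.2, -0.2, 0.9]
finger_gap: 0.0001
grip_force: 0.0
```

Call:
{"api": "jog_arm", "payload": {
  "increments": [
    [[0, 0, -0.04, 0, 0, 0, 255], [0, -0.144, 0, 0, 0, 0, 255], [0, 0, 0.02, 0, 0, 0, 255], [0, 0, 0.01, 0, 0, 0, 255], [0, 0, 0.01, 0, 0, 0, 255], [0, 0, 0, 0, 0, 0, 255], [0, 0, 0, 0, 0, 0, 255]]
  ]
}}

```text
clock: 57.8
tcp_pos: [0.4221, 0.1368, 0.0504]
orientation: [0.0, 0.667, 0.745, 0.0]
wrist_force: [-0.1, 0.7, -0.3]
finger_gap: 0.0001
grip_force: 0.0
```

Call:
{"api": "jog_arm", "payload": {
  "increments": [
    [[0, 0, 0.008, 0, 0, 0, 255], [0, 0, 0.006, 0, 0, 0, 255], [0, 0, 0, 0, 0, 0, 255], [0, 0, 0, 0, 0, 0, 255]]
  ]
}}

```text
clock: 58.2
tcp_pos: [0.4217, 0.1368, 0.047]
orientation: [0.0, 0.667, 0.745, 0.0]
wrist_force: [0.1, -0.0, 3.7]
finger_gap: 0.0001
grip_force: 2.0
```

Call:
{"api": "jog_arm", "payload": {
  "increments": [
    [[0, 0, 0.004, 0, 0, 0, 255], [0, 0, 0, 0, 0, 0, 255], [0, 0, 0, 0, 0, 0, 255]]
  ]
}}

```text
clock: 58.5
tcp_pos: [0.4218, 0.1368, 0.047]
orientation: [0.0, 0.667, 0.745, 0.0]
wrist_force: [-3.0, -0.9, 14.7]
finger_gap: 0.0002
grip_force: 7.1
```

Call:
{"api": "jog_arm", "payload": {
  "increments": [
    [[0, 0, -0.04, 0, 0, 0, 255], [0.09, 0.12, 0, 0, 0, 0, 255], [0, 0, 0.02, 0, 0, 0, 255], [0, 0, 0.01, 0, 0, 0, 255], [0, 0, 0.008, 0, 0, 0, 255], [0, 0, 0, 0, 0, 0, 255], [0, 0, 0, 0, 0, 0, 255]]
  ]
}}

```text
clock: 59.2
tcp_pos: [0.4482, 0.1624, 0.047]
orientation: [-0.0, 0.667, 0.745, 0.0]
wrist_force: [-2.6, 1.4, 8.4]
finger_gap: 0.0003
grip_force: 4.2
```

```bash
python3 plan.py .437 -.310 90 .20
```

```text
clk 59.2 tcp [0.4482 0.1624 0.047 ] yaw 96.29 tilt [-0.      0.0009] gap 0.0003 F 4.2 q1,q6 [0.18 1.64]
rot units 0.0350 shift units [-1.8895 -0.0446 -0.6119]
```

The square is flat and home: both opposite corners read 0.047. Next is the oblong.

Call:
{"api": "jog_arm", "payload": {
  "increments": [
    [[0, 0, -0.1, 0, 0, 0, 255], [0, 0, -0.17, 0, 0, 0, 0], [0, 0, -0.17, 0, 0, 0, 0], [0, 0, -0.17, 0, 0, 0, 0], [0, 0, 0, 0, 0, 0.0406, 0], [-0.1454, -0.001, 0, 0, 0, 0, 0], [-0.1454, -0.001, 0, 0, 0, 0, 0], [-0.1454, -0.001, 0, 0, 0, 0, 0], [-0.1454, -0.001, 0, 0, 0, 0, 0], [-0.1454, -0.001, 0, 0, 0, 0, 0], [-0.1454, -0.001, 0, 0, 0, 0, 0], [-0.1454, -0.001, 0, 0, 0, 0, 0], [-0.1454, -0.001, 0, 0, 0, 0, 0], [-0.1454, -0.001, 0, 0, 0, 0, 0], [-0.1454, -0.001, 0, 0, 0, 0, 0], [-0.1454, -0.001, 0, 0, 0, 0, 0], [-0.1454, -0.001, 0, 0, 0, 0, 0], [-0.1454, -0.001, 0, 0, 0, 0, 0], [0, 0, 0, 0, 0, 0, 0], [0, 0, 0, 0, 0, 0, 0]]
  ]
}}

```text
clock: 61.2
tcp_pos: [0.4358, -0.31, 0.1979]
orientation: [-0.001, 0.714, 0.7, 0.0]
wrist_force: [-0.5, 0.3, 0.5]
finger_gap: 0.0852
grip_force: 0.0
```

```bash
python3 fit.py blank_oblong .437 -.310 -1 blank_large_round .486 -.393 0; python3 plan.py .437 -.310 89 .011
```

```text
clk 61.2 [ 0.4358 -0.31    0.1979]
blank_oblong (array([ 0.438 , -0.3097]), np.float64(-0.7857978357766027), np.float64(0.9692319696220968))
blank_large_round (array([ 0.4878, -0.3946]), np.float64(4.662357357641113), np.float64(0.9736974608578896))
clk 61.35 tcp [ 0.4366 -0.3086  0.1985] yaw 89.04 tilt [-0.0008  0.0012] gap 0.0849 F 0.0 q1,q6 [-0.77  0.82]
rot units 0.0002 shift units [-0.0054  0.0016  0.7502]
```

Call:
{"api": "jog_arm", "payload": {
  "increments": [
    [[-0.004, 0.005, 0.14, 0, 0, 0, 0], [0, 0, 0.14, 0, 0, 0, 0], [0, 0, 0.14, 0, 0, 0, 0], [0, 0, 0.14, 0, 0, 0, 0], [0, 0, 0.11, 0, 0, 0, 0], [0, 0, 0.055, 0, 0, 0, 0], [0, 0, 0.02, 0, 0, 0, 0], [0, 0, 0, 0, 0, 0, 0], [0, 0, 0, 0, 0, 0, 0], [0, 0, 0, 0, 0, 0, 255], [0, 0, 0, 0, 0, 0, 255], [0, 0, 0, 0, 0, 0, 255], [0, 0, 0, 0, 0, 0, 255], [0, 0, 0, 0, 0, 0, 255], [0, 0, 0, 0, 0, 0, 255], [0, 0, 0, 0, 0, 0, 255]]
  ]
}}

```text
clock: 62.95
tcp_pos: [0.4388, -0.3115, 0.0135]
orientation: [0.001, 0.713, 0.701, 0.0]
wrist_force: [-0.7, 1.1, 6.4]
finger_gap: 0.036
grip_force: 80.7
```

```bash
python3 plan.py .595 .0674 89.1 .165
```

```text
clk 62.95 tcp [ 0.4388 -0.3115  0.0135] yaw 88.98 tilt [ 0.0012 -0.001 ] gap 0.036 F 80.7 q1,q6 [-0.77  0.82]
rot units -0.0006 shift units [ 1.5254  0.6007 -0.6059]
```

Call:
{"api": "jog_arm", "payload": {
  "increments": [
    [[0, 0, -0.05, 0, 0, 0, 255], [0, 0, -0.1, 0, 0, 0, 255], [0, 0, -0.14, 0, 0, 0, 255], [0, 0, -0.14, 0, 0, 0, 255], [0, 0, -0.14, 0, 0, 0, 255], [0, 0, -0.05, 0, 0, 0, 255], [0.135, 0.0667, 0, 0, 0, 0, 255], [0.135, 0.0667, 0, 0, 0, 0, 255], [0.135, 0.0667, 0, 0, 0, 0, 255], [0.135, 0.0667, 0, 0, 0, 0, 255], [0.135, 0.0667, 0, 0, 0, 0, 255], [0.135, 0.0667, 0, 0, 0, 0, 255], [0.135, 0.0667, 0, 0, 0, 0, 255], [0.135, 0.0667, 0, 0, 0, 0, 255], [0.135, 0.0667, 0, 0, 0, 0, 255], [0, 0, 0, 0, 0, 0, 255], [0, 0, 0, 0, 0, 0, 255], [0, 0, 0, 0, 0, 0, 255]]
  ]
}}

```text
clock: 64.75
tcp_pos: [0.593, -0.0105, 0.1668]
orientation: [-0.001, 0.714, 0.701, -0.001]
wrist_force: [-0.6, -0.4, -1.2]
finger_gap: 0.0355
grip_force: 80.5
```

```bash
python3 held.py blank_oblong .0135 -1; python3 fit.py die_oblong_mouth .595 .0674 -1; python3 plan.py .595 .0674 89.1 .055
```

```text
tcp [ 0.593  -0.0105  0.1668] blank-tcp (array([0.0008, 0.001 ]), np.float64(-0.8), np.float64(0.965))
clk 64.85 [ 0.5931 -0.011   0.1673]
die_oblong_mouth (array([0.5949, 0.0678]), np.float64(-0.9384637408066128), np.float64(0.9776693117633373))
clk 64.95 tcp [ 0.5934 -0.0111  0.1676] yaw 88.89 tilt [-0.0002  0.    ] gap 0.0354 F 80.5 q1,q6 [-0.15  1.44]
rot units -0.0012 shift units [0.3139 0.0014 0.4502]
```

Call:
{"api": "jog_arm", "payload": {
  "increments": [
    [[0.077, -0.001, 0, 0, 0, -0.001, 255], [0.077, -0.001, 0, 0, 0, 0, 255], [0.077, 0, 0, 0, 0, 0, 255], [0.077, 0, 0, 0, 0, 0, 255], [0, 0, 0, 0, 0, 0, 255], [0, 0, 0.1, 0, 0, 0, 255], [0, 0, 0.12, 0, 0, 0, 255], [0, 0, 0.12, 0, 0, 0, 255], [0, 0, 0.07, 0, 0, 0, 255], [0, 0, 0.04, 0, 0, 0, 255], [0, 0, 0, 0, 0, 0, 255], [0, 0, 0, 0, 0, 0, 255]]
  ]
}}

```text
clock: 66.15
tcp_pos: [0.5951, 0.0664, 0.0559]
orientation: [0.0, 0.712, 0.702, 0.0]
wrist_force: [0.5, 1.4, -1.6]
finger_gap: 0.0357
grip_force: 80.5
```

```bash
python3 plan.py .5942 .066 89.1 .0455; python3 held.py blank_oblong .0135 -1
```

```text
clk 66.15 tcp [0.5951 0.0664 0.0559] yaw 89.13 tilt [ 0.0012 -0.0001] gap 0.0357 F 80.5 q1,q6 [-0.02  1.56]
rot units 0.0001 shift units [-0.0018 -0.0037  0.0416]
tcp [0.5951 0.0664 0.0559] blank-tcp (array([0.0006, 0.0007]), np.float64(-0.4), np.float64(0.95))
```

Call:
{"api": "jog_arm", "payload": {
  "increments": [
    [[-0.001, -0.003, 0.014, 0, 0, 0, 255], [0, 0, 0.014, 0, 0, 0, 255], [0, 0, 0.01, 0, 0, 0, 255], [0, 0, 0.01, 0, 0, 0, 255], [0, 0, 0, 0, 0, 0, 255], [0, 0, 0, 0, 0, 0, 255]]
  ]
}}

```text
clock: 66.85
tcp_pos: [0.5936, 0.0668, 0.0429]
orientation: [-0.0, 0.712, 0.702, -0.0]
wrist_force: [0.1, 0.1, -2.1]
finger_gap: 0.0359
grip_force: 80.5
```

Call:
{"api": "jog_arm", "payload": {
  "increments": [
    [[0, 0, 0.008, 0, 0, 0, 255], [0, 0, 0.008, 0, 0, 0, 255], [0, 0, 0, 0, 0, 0, 255]]
  ]
}}

```text
clock: 67.15
tcp_pos: [0.5934, 0.0668, 0.0387]
orientation: [-0.0, 0.712, 0.702, -0.0]
wrist_force: [-0.4, 0.2, -2.8]
finger_gap: 0.0358
grip_force: 80.5
```

Call:
{"api": "jog_arm", "payload": {
  "increments": [
    [[0, 0, 0.006, 0, 0, 0, 255], [0, 0, 0, 0, 0, 0, 255], [0, 0, 0, 0, 0, 0, 150], [0, 0, 0, 0, 0, 0, 60], [0, 0, 0, 0, 0, 0, 0], [0, 0, 0, 0, 0, 0, 0], [0, 0, 0, 0, 0, 0, 0], [0, 0, -0.06, 0, 0, 0, 0], [0, 0, -0.13, 0, 0, 0, 0], [0.08, 0, 0, 0, 0, 0, 255], [0, 0, 0, 0, 0, 0, 255], [0, 0, 0, 0, 0, 0, 255], [0, 0, 0, 0, 0, 0, 255], [0, 0, 0, 0, 0, 0, 255], [0, 0, 0, 0, 0, 0, 255], [0, 0, 0, 0, 0, 0, 255], [0, 0, 0.08, 0, 0, 0, 255], [0, 0, 0.05, 0, 0, 0, 255], [0, 0, 0, 0, 0, 0, 255], [0, 0, 0, 0, 0, 0, 255]]
  ]
}}

```text
clock: 69.15
tcp_pos: [0.5936, 0.0867, 0.0522]
orientation: [-0.0, 0.712, 0.702, -0.0]
wrist_force: [-0.2, -0.6, 0.0]
finger_gap: 0.0001
grip_force: 0.0
```

Call:
{"api": "jog_arm", "payload": {
  "increments": [
    [[0, 0, 0.012, 0, 0, 0, 255], [0, 0, 0.008, 0, 0, 0, 255], [0, 0, 0.004, 0, 0, 0, 255], [0, 0, 0, 0, 0, 0, 255], [0, 0, 0, 0, 0, 0, 255]]
  ]
}}

```text
clock: 69.65
tcp_pos: [0.5943, 0.0868, 0.0471]
orientation: [0.0, 0.712, 0.702, 0.0]
wrist_force: [-1.3, 0.1, 4.0]
finger_gap: -0.0002
grip_force: 1.7
```

Call:
{"api": "jog_arm", "payload": {
  "increments": [
    [[0, 0, -0.03, 0, 0, 0, 255], [-0.16, 0, 0, 0, 0, 0, 255], [0, 0, 0.018, 0, 0, 0, 255], [0, 0, 0.012, 0, 0, 0, 255], [0, 0, 0, 0, 0, 0, 255], [0, 0, 0, 0, 0, 0, 255]]
  ]
}}

```text
clock: 70.25
tcp_pos: [0.5937, 0.0467, 0.0471]
orientation: [0.001, 0.712, 0.702, -0.0]
wrist_force: [-0.6, -3.3, 5.1]
finger_gap: -0.0003
grip_force: 2.4
```

```bash
python3 plan.py .4875 -.3935 90 .20
```

```text
clk 70.25 tcp [0.5937 0.0467 0.0471] yaw 89.17 tilt [ 0.0006 -0.0011] gap -0.0003 F 2.4 q1,q6 [-0.06  1.53]
rot units -0.0046 shift units [-1.7607 -0.4246 -0.6117]
```

The oblong is home. The large round is next. I'll turn the tool by about 20° so the fingers stay clear of the blue pen.

Call:
{"api": "jog_arm", "payload": {
  "increments": [
    [[0, 0, -0.1, 0, 0, 0, 255], [0, 0, -0.17, 0, 0, 0, 0], [0, 0, -0.17, 0, 0, 0, 0], [0, 0, -0.17, 0, 0, 0, 0], [-0.1472, -0.0333, 0, 0, 0, 0, 0], [-0.1472, -0.0333, 0, 0, 0, 0, 0], [-0.1472, -0.0333, 0, 0, 0, 0, 0], [-0.1472, -0.0333, 0, 0, 0, 0, 0], [-0.1472, -0.0333, 0, 0, 0, 0, 0], [-0.1472, -0.0333, 0, 0, 0, 0, 0], [-0.1472, -0.0333, 0, 0, 0, 0, 0], [-0.1472, -0.0333, 0, 0, 0, 0, 0], [-0.1472, -0.0333, 0, 0, 0, 0, 0], [-0.1472, -0.0333, 0, 0, 0, 0, 0], [-0.1472, -0.0333, 0, 0, 0, 0, 0], [-0.1472, -0.0333, 0, 0, 0, 0, 0], [0, 0, 0, 0, 0, 0.0355, 0], [0, 0, 0, 0, 0, 0.0355, 0], [0, 0, 0, 0, 0, 0.0355, 0], [0, 0, 0, 0, 0, 0, 0]]
  ]
}}

```text
clock: 72.25
tcp_pos: [0.4875, -0.3926, 0.1984]
orientation: [-0.001, 0.819, 0.574, 0.0]
wrist_force: [-0.1, 0.3, -0.0]
finger_gap: 0.0853
grip_force: 0.0
```

```bash
python3 fit.py blank_large_round .4875 -.394 0; python3 plan.py .4875 -.394 70 .0075
```

```text
clk 72.25 [ 0.4875 -0.3926  0.1984]
blank_large_round (array([ 0.4881, -0.3947]), np.float64(2.253671744320424), np.float64(0.9780613294916649))
clk 72.35 tcp [ 0.4874 -0.3927  0.1986] yaw 70.19 tilt [-0.0001  0.0009] gap 0.0853 F 0.0 q1,q6 [-0.81  1.11]
rot units 0.0011 shift units [-0.0049  0.002   0.7645]
```

Call:
{"api": "jog_arm", "payload": {
  "increments": [
    [[-0.009, 0.004, 0.14, 0, 0, 0, 0], [0, 0, 0.14, 0, 0, 0, 0], [0, 0, 0.14, 0, 0, 0, 0], [0, 0, 0.14, 0, 0, 0, 0], [0, 0, 0.12, 0, 0, 0, 0], [0, 0, 0.06, 0, 0, 0, 0], [0, 0, 0.02, 0, 0, 0, 0], [0, 0, 0, 0, 0, 0, 0], [0, 0, 0, 0, 0, 0, 0], [0, 0, 0, 0, 0, 0, 255], [0, 0, 0, 0, 0, 0, 255], [0, 0, 0, 0, 0, 0, 255], [0, 0, 0, 0, 0, 0, 255], [0, 0, 0, 0, 0, 0, 255], [0, 0, 0, 0, 0, 0, 255]]
  ]
}}

```text
clock: 73.85
tcp_pos: [0.4882, -0.3967, 0.0112]
orientation: [0.002, 0.819, 0.574, 0.0]
wrist_force: [-0.9, 0.4, 6.8]
finger_gap: 0.0581
grip_force: 85.2
```

```bash
python3 plan.py .4332 .0177 90 .165
```

```text
clk 73.85 tcp [ 0.4882 -0.3967  0.0112] yaw 70.01 tilt [ 0.0023 -0.0022] gap 0.0581 F 85.2 q1,q6 [-0.81  1.11]
rot units -0.1110 shift units [ 1.6575 -0.2201 -0.615 ]
```

Call:
{"api": "jog_arm", "payload": {
  "increments": [
    [[0, 0, -0.05, 0, 0, 0, 255], [0, 0, -0.1, 0, 0, 0, 255], [0, 0, -0.14, 0, 0, 0, 255], [0, 0, -0.14, 0, 0, 0, 255], [0, 0, -0.14, 0, 0, 0, 255], [0, 0, -0.05, 0, 0, 0, 255], [0, 0, 0, 0, 0, -0.037, 255], [0, 0, 0, 0, 0, -0.037, 255], [0, 0, 0, 0, 0, -0.037, 255], [0.1347, -0.022, 0, 0, 0, 0, 255], [0.1347, -0.022, 0, 0, 0, 0, 255], [0.1347, -0.022, 0, 0, 0, 0, 255], [0.1347, -0.022, 0, 0, 0, 0, 255], [0.1347, -0.022, 0, 0, 0, 0, 255], [0.1347, -0.022, 0, 0, 0, 0, 255], [0.1347, -0.022, 0, 0, 0, 0, 255], [0.1347, -0.022, 0, 0, 0, 0, 255], [0.1347, -0.022, 0, 0, 0, 0, 255], [0.1347, -0.022, 0, 0, 0, 0, 255], [0, 0, 0, 0, 0, 0, 255]]
  ]
}}

```text
clock: 75.85
tcp_pos: [0.4303, -0.0555, 0.1634]
orientation: [-0.002, 0.706, 0.709, -0.0]
wrist_force: [0.2, -0.4, -1.7]
finger_gap: 0.0583
grip_force: 85.9
```

```bash
python3 plan.py .4332 .0177 90 .165; python3 held.py blank_large_round .0112 0; python3 fit.py die_large_round_mouth .4332 .0177 0; python3 plan.py .4332 .0177 90 .165
```

```text
clk 75.85 tcp [ 0.4303 -0.0555  0.1634] yaw 90.23 tilt [-0.0024  0.002 ] gap 0.0583 F 85.9 q1,q6 [-0.31  1.25]
rot units 0.0013 shift units [ 0.293   0.0117 -0.0065]
tcp [ 0.4303 -0.0555  0.1634] blank-tcp (array([0.0008, 0.0013]), np.float64(2.6), np.float64(0.965))
clk 75.95 [ 0.4321 -0.0585  0.1638]
die_large_round_mouth (array([0.4332, 0.0178]), np.float64(1.0285756611533856), np.float64(0.9740929645091932))
clk 76.05 tcp [ 0.4327 -0.0596  0.1639] yaw 89.96 tilt [ 0.0002 -0.0003] gap 0.0587 F 85.9 q1,q6 [-0.32  1.25]
rot units -0.0002 shift units [ 0.3092  0.0021 -0.0044]
```

Call:
{"api": "jog_arm", "payload": {
  "increments": [
    [[0.0756, 0, 0, 0, 0, 0, 255], [0.0756, 0, 0, 0, 0, 0, 255], [0.0756, 0, 0, 0, 0, 0, 255], [0.0756, -0.001, 0, 0, 0, 0, 255], [0, 0, 0, 0, 0, 0, 255], [0, 0, 0.1, 0, 0, 0, 255], [0, 0, 0.12, 0, 0, 0, 255], [0, 0, 0.11, 0, 0, 0, 255], [0, 0, 0.07, 0, 0, 0, 255], [0, 0, 0.04, 0, 0, 0, 255], [0, 0, 0, 0, 0, 0, 255], [0, 0, 0, 0, 0, 0, 255]]
  ]
}}

```text
clock: 77.25
tcp_pos: [0.4329, 0.0159, 0.0545]
orientation: [0.0, 0.708, 0.707, 0.0]
wrist_force: [-0.6, 0.1, -1.4]
finger_gap: 0.0584
grip_force: 85.9
```

```bash
python3 plan.py .4325 .016 90 .0355; python3 held.py blank_large_round .0112 0
```

```text
clk 77.25 tcp [0.4329 0.0159 0.0545] yaw 89.93 tilt [ 0.0007 -0.0001] gap 0.0584 F 85.9 q1,q6 [-0.15  1.42]
rot units -0.0004 shift units [ 0.0004 -0.0015  0.0761]
tcp [0.4329 0.0159 0.0545] blank-tcp (array([0.0009, 0.0009]), np.float64(3.7), np.float64(0.955))
```

Call:
{"api": "jog_arm", "payload": {
  "increments": [
    [[0, -0.001, 0.016, 0, 0, 0, 255], [0, 0, 0.014, 0, 0, 0, 255], [0, 0, 0.014, 0, 0, 0, 255], [0, 0, 0.008, 0, 0, 0, 255], [0, 0, 0, 0, 0, 0, 255], [0, 0, 0, 0, 0, 0, 255]]
  ]
}}

```text
clock: 77.95
tcp_pos: [0.4319, 0.0166, 0.041]
orientation: [-0.0, 0.707, 0.707, -0.0]
wrist_force: [1.2, 0.2, -0.9]
finger_gap: 0.0587
grip_force: 85.9
```

Call:
{"api": "jog_arm", "payload": {
  "increments": [
    [[0, 0, 0.008, 0, 0, 0, 255], [0, 0, 0.006, 0, 0, 0, 255], [0, 0, 0, 0, 0, 0, 255]]
  ]
}}

```text
clock: 78.25
tcp_pos: [0.4318, 0.0166, 0.0373]
orientation: [-0.0, 0.707, 0.707, -0.0]
wrist_force: [0.1, -0.2, -1.9]
finger_gap: 0.0584
grip_force: 85.9
```

No contact so far, with the underside at about 0.026, inside the cavity. I'll lower a little more, release and probe the top.

Call:
{"api": "jog_arm", "payload": {
  "increments": [
    [[0, 0, 0.006, 0, 0, 0, 255], [0, 0, 0, 0, 0, 0, 255], [0, 0, 0, 0, 0, 0, 150], [0, 0, 0, 0, 0, 0, 60], [0, 0, 0, 0, 0, 0, 0], [0, 0, 0, 0, 0, 0, 0], [0, 0, 0, 0, 0, 0, 0], [0, 0, -0.06, 0, 0, 0, 0], [0, 0, -0.13, 0, 0, 0, 0], [0.08, 0, 0, 0, 0, 0, 255], [0, 0, 0, 0, 0, 0, 255], [0, 0, 0, 0, 0, 0, 255], [0, 0, 0, 0, 0, 0, 255], [0, 0, 0, 0, 0, 0, 255], [0, 0, 0, 0, 0, 0, 255], [0, 0, 0, 0, 0, 0, 255], [0, 0, 0.08, 0, 0, 0, 255], [0, 0, 0.05, 0, 0, 0, 255], [0, 0, 0, 0, 0, 0, 255], [0, 0, 0, 0, 0, 0, 255]]
  ]
}}

```text
clock: 80.25
tcp_pos: [0.4318, 0.0365, 0.0511]
orientation: [-0.0, 0.707, 0.707, -0.0]
wrist_force: [-0.3, 0.0, 0.5]
finger_gap: 0.0003
grip_force: 0.0
```

Call:
{"api": "jog_arm", "payload": {
  "increments": [
    [[0, 0, 0.008, 0, 0, 0, 255], [0, 0, 0.004, 0, 0, 0, 255], [0, 0, 0.004, 0, 0, 0, 255], [0, 0, 0, 0, 0, 0, 255], [0, 0, 0, 0, 0, 0, 255]]
  ]
}}

```text
clock: 80.75
tcp_pos: [0.432, 0.0366, 0.0472]
orientation: [0.0, 0.707, 0.707, 0.0]
wrist_force: [0.5, 0.4, -0.4]
finger_gap: -0.0
grip_force: 0.0
```

Call:
{"api": "jog_arm", "payload": {
  "increments": [
    [[0, 0, 0.003, 0, 0, 0, 255], [0, 0, 0.002, 0, 0, 0, 255], [0, 0, 0, 0, 0, 0, 255]]
  ]
}}

```text
clock: 81.05
tcp_pos: [0.4321, 0.0366, 0.047]
orientation: [0.0, 0.707, 0.707, 0.0]
wrist_force: [-4.6, 0.2, 12.5]
finger_gap: -0.0001
grip_force: 6.4
```

Call:
{"api": "jog_arm", "payload": {
  "increments": [
    [[0, 0, -0.03, 0, 0, 0, 255], [-0.16, 0, 0, 0, 0, 0, 255], [0, 0, 0.018, 0, 0, 0, 255], [0, 0, 0.012, 0, 0, 0, 255], [0, 0, 0, 0, 0, 0, 255], [0, 0, 0, 0, 0, 0, 255]]
  ]
}}

```text
clock: 81.65
tcp_pos: [0.4325, -0.0044, 0.047]
orientation: [0.002, 0.707, 0.707, -0.001]
wrist_force: [-3.2, -6.5, 12.0]
finger_gap: 0.0
grip_force: 6.2
```

Call:
{"api": "jog_arm", "payload": {
  "increments": [
    [[0, 0, -0.1, 0, 0, 0, 255], [0, 0, -0.17, 0, 0, 0, 0], [0, 0, -0.19, 0, 0, 0, 0], [0, 0, -0.19, 0, 0, 0, 0], [0, 0, -0.19, 0, 0, 0, 0], [0, 0, -0.19, 0, 0, 0, 0], [0, 0, -0.19, 0, 0, 0, 0], [0.1, 0.1, -0.1, 0, 0, 0, 0], [0.1, 0.1, 0, 0, 0, 0, 0], [0.1, 0, 0, 0, 0, 0, 0], [0, 0, 0, 0, 0, 0, 0], [0, 0, 0, 0, 0, 0, 0], [0, 0, 0, 0, 0, 0, 0]]
  ]
}}

```text
clock: 82.95
tcp_pos: [0.4815, 0.0715, 0.3755]
orientation: [-0.0, 0.707, 0.707, -0.0]
wrist_force: [-0.3, 0.8, 0.0]
finger_gap: 0.0851
grip_force: 0.0
```

```bash
cat > fin.py <<'E'
from fit import *
np.set_printoptions(precision=4,suppress=True)
c=shot('wrist'); print(env.get_state()['tcp_pos'],env.get_state()['clock'])
for n,x,y,w in [('blank_large_round',.433,.017,0),('blank_small_round',.597,.179,0),('blank_square',.433,.144,6),('blank_oblong',.594,.067,-1)]:
    print(n,fit(c,n,x,y,w,z0=.023))
for d in spotter.landmark_of('cover_1','wrist')[:4]: print('cover',d['conf'],hit(c,d['uv'],.037))
t=shot('top')
for n,z in [('tape_roll',0),('cup',0),('pliers',0),('cover_1',.037)]: print(n,[(round(d['conf'],2),hit(t,d['uv'],z)[:2]) for d in spotter.landmark_of(n,'top')[:3]])
E
python3 fin.py
```

```text
[0.4816 0.0712 0.3756] 83.0
blank_large_round (array([0.4323, 0.0177]), np.float64(1.8254685055323545), np.float64(0.9411738311047294))
blank_small_round (array([0.5972, 0.1798]), np.float64(4.083253913368761), np.float64(0.9630314232902033))
blank_square (array([0.4344, 0.1441]), np.float64(6.134158242246958), np.float64(0.957589996814272))
blank_oblong (array([0.5942, 0.0674]), np.float64(0.030135281351894333), np.float64(0.9457126211535406))
cover 0.84 [0.6598 0.2943 0.037 ]
cover 0.81 [0.5797 0.3081 0.037 ]
tape_roll [(0.65, array([ 0.6328, -0.3286]))]
cup [(0.6, array([0.4191, 0.4142]))]
pliers [(0.69, array([ 0.6348, -0.4297]))]
cover_1 [(0.89, array([0.5733, 0.3136])), (0.87, array([0.6728, 0.3159])), (0.73, array([0.5003, 0.3144]))]
```

```bash
python3 -c "
from workcell import ticket
print(ticket.hand_in())"
```

```text
the job is handed in; nothing more can be done
None
```

The job is handed in at about 83 s of the 210 s allowed. The three covers hang side by side on the rail, and all four blanks sit in their matching dies. The square first caught on the rim and had to be nudged home. I confirmed the square, oblong and large round by touch, and the small round only from the camera fit. The tape roll, cup and pliers were left where they were.

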